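# Square up a batch of key fobs on the programming plate

### The arm

A 6-joint arm with a two-finger parallel gripper is mounted at the origin on the work surface. World frame = base frame: x ahead of the robot, y to its left, z up, the work surface at z = 0. Lengths are in m, angles in rad, forces in N, time in s.
With the tool pointing down it reaches from about 0.375 to 0.975 m from the base axis. Payload 3.8 kg.
Tool frame: the origin (TCP) lies between the finger pads; the fingertips stand 8 mm ahead of it and the grasp point (between the pads) lies 11 mm behind it (tcp_to_tips is the distance from the TCP to the fingertips, in m); z points along the fingers, y is the line along which they close (so a half turn about z gives the same grasp; the last joint's range is limited). The gripper opens to 85 mm and grips with 20 to 120 N. Pads are 22 mm wide; open, the fingers measure 114 mm over their backs; the gripper's body (76 mm by 85 mm) begins 54 mm behind the grasp point. The pads swing forward as they close: fully open they stand 13 mm farther back than shut.
Start: joints at [1.295, 0.264, 1.604, -0, 1.274, -0.037], TCP at [0.16, 0.656, 0.239] pointing down, gripper open.
Joint ranges: [-2.63, 2.63], [-0.94, 2.18], [0.31, 2.57], [-1.31, 4.45], [0, 2.66], [-2.55, 2.55]. Speed limits (rad/s): [2.57, 2.57, 3.14, 3.14, 3.14, 3.14].

### API

Orientations are given as a rotation vector (axis times angle).
In Python, from workcell import * gives the robot as it stands.
- The arm moves only by the tool move_arm, never from a script. Its argument "series" is one flat list of numbers, 7 for each row, row after row: the finger opening in cm, from 0 to 8.54, then the shift along the tool's x, y, z in cm, then the turn, a rotation vector about the tool's x, y, z in degrees. A call has 1 to 5 rows; each row shifts and turns the commanded pose from where the row before left it, along the tool's axes as they then stand; what a row does not reach is not made up. A row lasts 1/8 s, in which the tool goes at most 62.5 mm and 10.7 degrees, less where a joint would pass 70% of its speed; a pose out of reach is approached as far as the arm can. A call is refused whole if a number of a shift passes 6.25 or a number of a turn 10.7, either way. A call with a gripper value outside its range is refused whole. The fingers move at their own pace and stop on an object; "grip_force" is the grip in N (left out, the last holds). Time passes only in rows, so rows that do not move let the fingers close. It gives the time, the measured TCP pose, the force, the opening and the grip force at its end, in the units of the state.
- read_state(): the state, without advancing time (a new reading comes with each control period).
- read_camera(name): name is "scene" or "top" or "wrist"; returns the picture (420x560x3 uint8, red, green, blue); there is no depth.
- calibration(name): a dict with "camera_matrix" (3x3 intrinsics, pixels), "rvec" (rotation vector, rad) and "tvec" (3), from world to camera coordinates, as OpenCV has them. Camera axes: x right, y down, z forward; pixel columns grow to the right and rows downward; lengths in m; the calibration is good to about 2 mm. The wrist camera is an equidistant fisheye: a pixel r from the principal point sees the ray r / f radians off the axis. A picture is of the moment at which its call begins: read the wrist's pose just before it. calibration takes no time and is no camera call; for the wrist camera it gives the pose at the moment of the call.
- finish_job(): hands the job in; it is judged then, once.
The state is a dict: "time": time; "q": joint angles; "joint_vel": joint speeds; "joint_torque": joint torques, N m; "tool_pos": TCP position; "tcp_rot": TCP orientation; "wrist_force": force on the tool from outside, world axes, zero at the start; "torque": the same for the moment, N m; "width": opening from 0.0 (shut) to 1.0 (fully open); "grip_force": force on a finger pad.
Only numpy, scipy, OpenCV 4.12 (cv2) and the standard library are available. Lean on these libraries where they do the work, as an engineer would, in place of code of your own. Each camera call takes 0.05 s, during which the arm holds its last target. There are 200 camera calls.

### The job

Get the programming plate ready for a batch: stand the steel straightedge on the bench, grip rib up, flush along the plate's front edge (the long edge nearest the robot) and centred on it, then lay every whole fob flat on the plate with its square end flush against the straightedge and its key-ring loop pointing straight away from it. Put the pry bar away in the open kit drawer and push the drawer fully home. Leave the cracked shell, the brass ignition cylinder and the rubber button pad where they are.

Things in the scene. Friction and masses are not known exactly. Their poses are not given: they have to be found in the camera images.
- plate_edge (a point): Middle of the upper front edge of the fixed programming plate: a flat white slab 100 mm deep (x), 270 mm long (y), its top 8 mm above the bench. This point lies on the top surface on the long edge nearest the robot. x points level across the plate, away from the robot; y runs along the edge; z up.
- straightedge: Loose heavy dark steel straightedge, 0.85 kg: a straight bar 24 mm wide (x), 250 mm long (y), 18 mm high, with a black grip rib on its top in the middle, 12 mm wide (x), 60 mm long (y), from 18 to 42 mm above the underside. Origin: centre of the underside; y along its length, z up. Both long faces are alike. Flush at the plate, its origin is 12 mm in front of the plate edge.
- fob1: A whole black key fob, one of up to four alike (absent ones are not there): body 60 mm long (x), 32 mm wide (y), 15 mm thick, 50 g. Origin: centre of the body's underside; the square end is the face at x = -30 mm; at the +x end a steel key-ring loop 14 mm wide sticks out to x = +40 mm, 5 to 10 mm above the underside. z up as it lies, buttons on top.
- fob2: A whole black key fob, one of up to four alike (absent ones are not there): body 60 mm long (x), 32 mm wide (y), 15 mm thick, 50 g. Origin: centre of the body's underside; the square end is the face at x = -30 mm; at the +x end a steel key-ring loop 14 mm wide sticks out to x = +40 mm, 5 to 10 mm above the underside. z up as it lies, buttons on top.
- fob3: A whole black key fob, one of up to four alike (absent ones are not there): body 60 mm long (x), 32 mm wide (y), 15 mm thick, 50 g. Origin: centre of the body's underside; the square end is the face at x = -30 mm; at the +x end a steel key-ring loop 14 mm wide sticks out to x = +40 mm, 5 to 10 mm above the underside. z up as it lies, buttons on top.
- fob4: A whole black key fob, one of up to four alike (absent ones are not there): body 60 mm long (x), 32 mm wide (y), 15 mm thick, 50 g. Origin: centre of the body's underside; the square end is the face at x = -30 mm; at the +x end a steel key-ring loop 14 mm wide sticks out to x = +40 mm, 5 to 10 mm above the underside. z up as it lies, buttons on top.
- prybar: Small steel coin-cell pry bar, 100 mm long (x), 70 g, lying flat. Origin: centre of the underside; handle from x = -50 to +10 mm, 14 mm wide, 12 mm high; thin blade from +10 to +50 mm, 9 mm wide, 5 mm high. z up.
- prybar_grip (a point): Middle of the pry bar's handle, 20 mm behind its origin and 6 mm above its underside; axes as the pry bar.
- kit_drawer0 (a joint): Opening of the kit drawer in m: 0 fully home, grows as it comes out towards the robot (up to 0.15).
- kit_drawer0_handle (a point): Middle of the drawer's bar handle (11 mm thick, 85 mm long along y), 35 mm in front of the drawer front. x points from the handle into the cabinet (the way the drawer closes), z up. The grey cabinet is 220 mm deep, 170 mm wide, 85 mm high, on the bench; the drawer front's top edge is about 75 mm above the bench.
- drawer_in (a point): Point on the drawer's inner floor, on its middle line, 50 mm behind the inside of the drawer front; moves with the drawer; x into the cabinet, y across, z up. Inside the drawer is 128 mm wide (y) and 175 mm long, its walls 41 mm high; the cabinet covers what is more than the opening behind the front.
- shell: Bystander: cracked black empty half shell of a fob, an open tray 74 x 44 x 12 mm without key-ring loop. Origin: centre of its underside.
- ignition: Bystander: standing brass ignition cylinder, 34 mm across, 50 mm high. Origin: centre of its underside.
- pad: Bystander: rubber button pad 50 x 30 x 4 mm with three button domes. Origin: centre of its underside.
Things that resemble listed ones, but are neither listed nor needed, are in the scene too. Leave any pink look-alike of the fob4 alone. Of the things shaped like the prybar, the steel one is meant.

How it is judged:
By the outcome, as a careful person would: the job done as asked, in the order asked, and still so for the second after the job is handed in, with the robot touching nothing.
Of fob1, fob2, fob3, fob4 only 3 to 4 are there at a start; the rules pass over those that are not, and their reading is None.
At some moment in a run one of fob1, fob2, fob3, fob4, straightedge may be knocked a few centimetres aside while the robot is not near it.
Once in a run the grip may slacken for a moment while it holds something.
It also fails if it takes over 210 s, if anything falls off the work surface, if the arm or the gripper's body presses on something with over 40 N, if the wrist force passes 120 N, or if a joint passes its speed limit or range.

## Working session

There is one attempt and no reset: what is moved stays moved. The work goes in short steps, Python scripts to look and compute and a tool call to move; the robot and the scene stay as the last step left them, time stands still between calls to the robot, and variables do not carry over. Pictures are saved under pics/ and viewed, at most 14 in all, crops included, and the job is handed in when it is done.

Besides the shell and the picture viewer there is one more tool, called after "Request:" by a JSON object that holds its "api" and its "payload". move_arm: Moves the arm, as the interface text tells. Its arguments: {"type":"object","properties":{"series":{"type":"array"},"grip_force":{"type":"number"}},"required":["series"]}

```bash
ls; mkdir -p pics
python3 - <<'E'
from workcell import *
import cv2
print(read_state())
for n in("top","scene"):
    cv2.imwrite(f"pics/{n}0.png",cv2.resize(read_camera(n)[:,:,::-1],(800,600),interpolation=cv2.INTER_CUBIC))
    print(n,calibration(n))
E
```

```text
pics
{'time': 0.0, 'q': array([ 1.29508700e+00,  2.64768194e-01,  1.60535629e+00, -9.14253982e-06,
        1.27369148e+00, -3.68876626e-02]), 'joint_vel': array([-1.22414198e-04,  1.05564266e-03,  5.51751705e-04,  4.32884966e-05,
       -1.22186759e-03, -2.21707596e-05]), 'joint_torque': array([-6.95309154e-04, -5.15109229e+01, -3.67328525e+01,  1.25795941e-04,
        1.27140436e-02, -3.10565679e-05]), 'tool_pos': array([0.15948208, 0.65516712, 0.23796143]), 'tcp_rot': array([-0.3742047 , -3.11888492,  0.00345157]), 'wrist_force': array([0.36830861, 0.32268084, 0.33793496]), 'torque': array([-0.02705198,  0.00759201, -0.02705117]), 'grip_force': 0.0, 'width': 1.0006633912013132}
top {'camera_matrix': array([[392.03056965,   0.        , 280.16061365],
       [  0.        , 392.03056965, 209.24922156],
       [  0.        ,   0.        ,   1.        ]]), 'rvec': array([ 2.12326411, -2.1745719 ,  0.13835277]), 'tvec': array([0.0616673 , 0.5737104 , 0.92113358])}
scene {'camera_matrix': array([[453.40554354,   0.        , 279.58531435],
       [  0.        , 453.40554354, 204.79920137],
       [  0.        ,   0.        ,   1.        ]]), 'rvec': array([ 1.21842892,  2.48772482, -0.7904598 ]), 'tvec': array([ 0.31873768, -0.38205808,  1.71159547])}
```

View pics/top0.png

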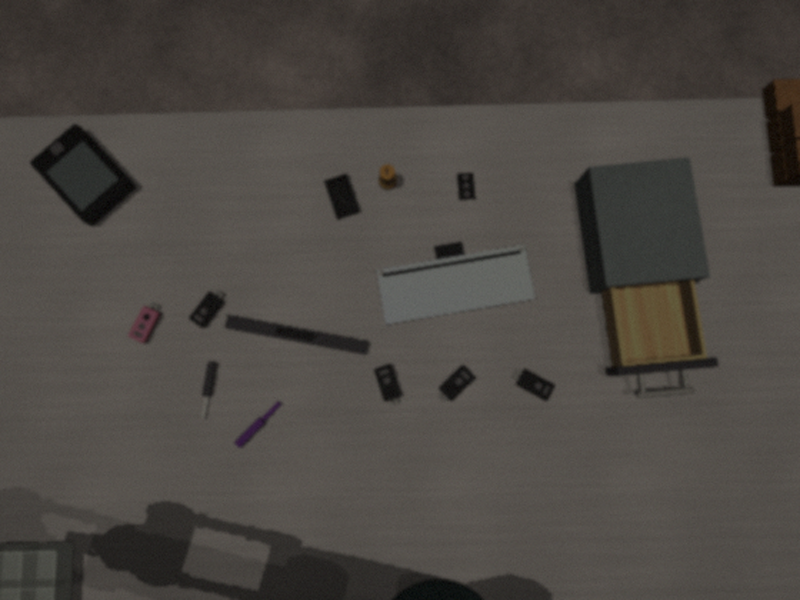

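View pics/scene0.png

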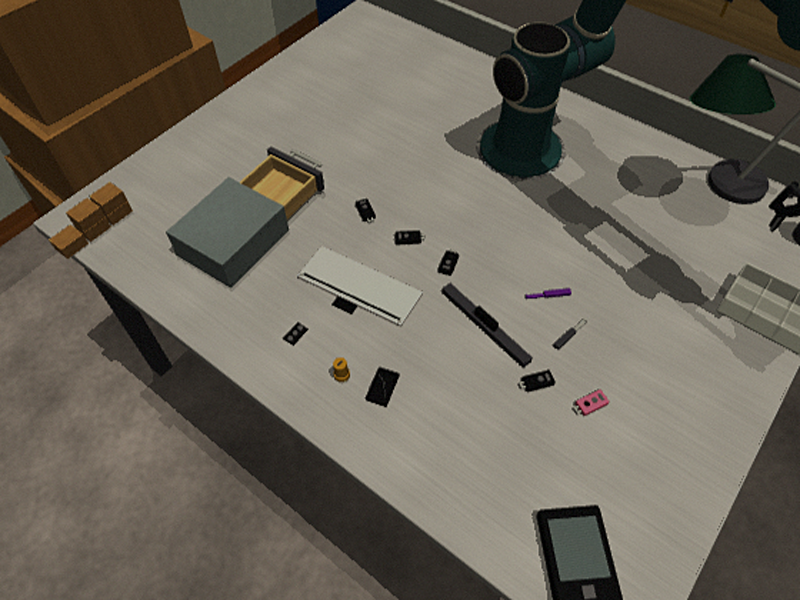

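The top view shows black fobs at (207,309), (389,382), (458,382) and (535,384), with a pink look-alike at (145,323). The straightedge runs from (228,322) to (368,347). The steel pry bar is at (209,388) and the purple look-alike at (258,424). The plate's front edge runs from (386,324) to (533,299), and the drawer is open at (655,320). Next I'll enlarge this to confirm and measure.

```bash
cat > h.py <<'E'
from workcell import *
import numpy as np, cv2
from scipy.spatial.transform import Rotation as R
def grab(n,k=4): return np.mean([read_camera(n).astype(float) for _ in range(k)],0)
def ray(n,px,z,c=None):
    """pixels -> world points on height z"""
    c=c or calibration(n); K=c["camera_matrix"]; px=np.float64(px).reshape(-1,1,2)
    if n=="wrist":
        d=(px[:,0]-K[:2,2])/K[0,0]; r=np.linalg.norm(d,axis=1)+1e-9
        d=np.c_[d/r[:,None]*np.sin(r)[:,None],np.cos(r)]
    else: d=np.c_[cv2.undistortPoints(px,K,None)[:,0],np.ones(len(px))]
    M=R.from_rotvec(c["rvec"]).as_matrix(); o=-M.T@c["tvec"]; d=d@M
    return o+d*((z-o[2])/d[:,2])[:,None]
def proj(n,P,c=None):
    c=c or calibration(n); K=c["camera_matrix"]; P=np.float64(P).reshape(-1,1,3)
    f=cv2.fisheye.projectPoints if n=="wrist" else cv2.projectPoints
    D=np.zeros(4)
    return f(P,np.float64(c["rvec"]).reshape(3,1),np.float64(c["tvec"]).reshape(3,1),K,D)[0].reshape(-1,2)
def save(im,name,box=None,g=2.2,size=(800,600)):
    if box: im=im[box[1]:box[3],box[0]:box[2]]
    s=min(size[0]/im.shape[1],size[1]/im.shape[0])
    cv2.imwrite("pics/"+name,cv2.resize(np.clip(im*g,0,255).astype(np.uint8)[:,:,::-1],None,fx=s,fy=s,interpolation=cv2.INTER_CUBIC))
E
python3 - <<'E'
from h import *
a=grab("top"); np.save("top.npy",a); save(a,"top1.png",(85,160,400,320))
print(calibration("wrist"))
g=a.mean(2).astype(np.float32)
m=(g<48).astype(np.uint8)
n,l,s,c=cv2.connectedComponentsWithStats(m)
for i in range(1,n):
    if s[i,4]>60 and 90<c[i][1]<310:
        ys,xs=np.nonzero(l==i)
        P=ray("top",np.c_[xs,ys],0.01)
        r=cv2.minAreaRect(np.float32(P[:,:2]*1000)); print(i,s[i],c[i].round(1),np.round(r[0]),np.round(r[1]),round(r[2],1))
print((ray("top",np.array([[386,324],[533,299],[378,268],[525,247]])*.7,.008)*1000).round(), (ray("top",[[209*.7,388*.7]],.0)*1000).round())
E
```

```text
{'camera_matrix': array([[325.1922621 ,   0.        , 281.63061057],
       [  0.        , 325.1922621 , 208.2479471 ],
       [  0.        ,   0.        ,   1.        ]]), 'rvec': array([-2.28396385, -1.795677  , -0.2573376 ]), 'tvec': array([-0.67424795, -0.03627463,  0.37816451])}
110 [ 533   55   27   76 1581] [547.5  92.2] [ 872. -654.] [ 68. 209.] 83.2
125 [  21   87   77   71 2814] [ 58.7 122.1] [823. 621.] [179. 118.] 42.5
126 [ 402  118  100  153 2524] [439.4 203.3] [ 614. -384.] [403. 201.] 4.4
127 [320 121  13  19 198] [325.7 130.1] [783. -75.] [48. 28.] 2.9
128 [227 122  25  31 496] [239.3 137. ] [770. 150.] [77. 45.] 17.1
129 [266 123  15   9  94] [272.6 127.1] [794.  61.] [21. 37.] 5.1
130 [304 170  21  11 168] [313.8 174.7] [666. -40.] [22. 50.] 8.2
138 [133 204  24  25 337] [144.8 216.4] [569. 390.] [36. 63.] 53.7
139 [101 219  13  21  64] [107.  228.8] [540. 484.] [ 7. 55.] 64.8
141 [158 221 100  27 891] [207.9 233.8] [522. 232.] [253.  23.] 78.0
142 [142 253  11  25 162] [146.8 265.1] [448. 382.] [17. 59.] 81.6
143 [262 255  19  26 319] [271.3 267.4] [435.  73.] [60. 33.] 17.6
144 [308 256  25  24 316] [319.5 267.6] [431. -46.] [31. 60.] 42.9
145 [362 259  26  21 319] [374.3 268.9] [ 425. -181.] [60. 32.] 60.2
150 [166 292  21  20 110] [176.3 301.8] [358. 308.] [12. 64.] 44.0
[[ 535.   74.    8.]
 [ 573. -186.    8.]
 [ 636.   86.    8.]
 [ 667. -177.    8.]] [[431. 387.   0.]]
```

View pics/top1.png

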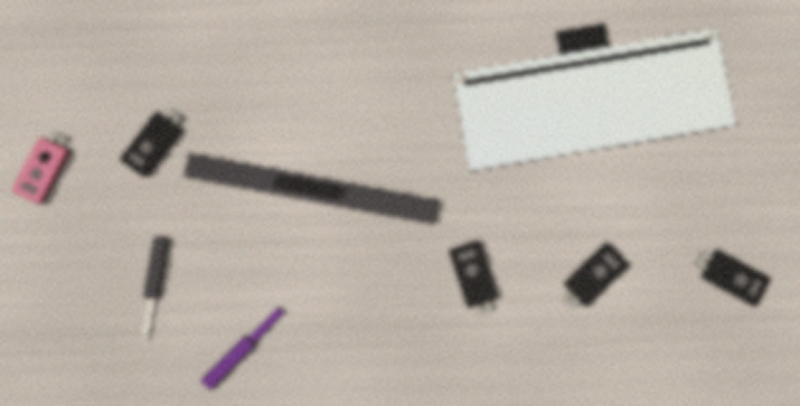

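```bash
cat >> h.py <<'E'
from scipy.optimize import minimize
BOX={"fob":[(-.030,.030,-.016,.016,0,.015)],"bar":[(-.012,.012,-.125,.125,0,.018),(-.006,.006,-.03,.03,.018,.042)],
 "plate":[(-0.0,.1,-.135,.135,0,.008)],"hand":[(-.05,.01,-.007,.007,0,.012)]}
def corners(kind,p,z0=0):
    x,y,a=p[0],p[1],np.radians(p[2]); out=[]
    for b in BOX[kind]:
        q=np.array([(i,j,k) for i in b[:2] for j in b[2:4] for k in b[4:]])
        out.append(np.c_[x+q[:,0]*np.cos(a)-q[:,1]*np.sin(a),y+q[:,0]*np.sin(a)+q[:,1]*np.cos(a),q[:,2]+z0])
    return out
def fit(n,mask,kind,p0,c,z0=0,S=4,pad=14):
    """pose (x,y m, yaw deg) by silhouette IoU; mask = full-size bool image"""
    pts=np.vstack([proj(n,q,c) for q in corners(kind,p0,z0)]); lo=np.maximum(pts.min(0)-pad,0).astype(int); hi=np.minimum(pts.max(0)+pad,[560,420]).astype(int)
    m=cv2.resize(mask[lo[1]:hi[1],lo[0]:hi[0]].astype(np.float32),None,fx=S,fy=S,interpolation=cv2.INTER_LINEAR)>.5
    def cost(v):
        im=np.zeros(m.shape,np.uint8)
        for q in corners(kind,(p0[0]+v[0]/1e3,p0[1]+v[1]/1e3,p0[2]+v[2]),z0):
            h=cv2.convexHull(np.float32((proj(n,q,c)-lo+.5)*S-.5)); cv2.fillConvexPoly(im,np.int32(h*16),1,shift=4)
        im=im>0; return -(im&m).sum()/max((im|m).sum(),1)
    r=None; v=np.zeros(3)
    for s in (8,3):
        r=minimize(cost,v,method="Nelder-Mead",options=dict(initial_simplex=v+s*np.vstack([np.zeros(3),np.eye(3)]),maxiter=150,xatol=.02,fatol=1e-5)); v=r.x
    return np.array([p0[0]+v[0]/1e3,p0[1]+v[1]/1e3,p0[2]+v[2]]),-r.fun
def plan(way,step=4.5,turn=9.,p=None):
    """way: (x,y,z mm, yaw of tool y deg, opening cm); prints rows for a down-pointing tool"""
    s=read_state(); P=s["tool_pos"]*100 if p is None else p; Rt=R.from_rotvec(s["tcp_rot"]) if p is None else None
    for w in way:
        T=np.array(w[:3])/10; yw=np.radians(w[3]); cy,sy=np.cos(yw),np.sin(yw)
        Rg=R.from_matrix(np.array([[-sy,cy,0],[cy,sy,0],[0,0,-1]]).T.T @ np.eye(3))
        d=(Rt.inv()*Rg).as_rotvec(degrees=True); n=int(max(np.ceil(np.linalg.norm(T-P)/step),np.ceil(np.abs(d).max()/turn),1)); rows=[]
        Pe=P.copy();st=P.copy()
        for i in range(n):
            sh=Rt.inv().apply(st+(T-st)*(i+1)/n-Pe).round(2); t=((Rt.inv()*Rg).as_rotvec(degrees=True)/(n-i)).round(1)
            Pe=Pe+Rt.apply(sh); Rt=Rt*R.from_rotvec(t,degrees=True); rows+=[[w[4],*sh,*t]]
        P=Pe
        print("->",w)
        for i in range(0,n,5): print("  ",str([float(v)+0 for r in rows[i:i+5] for v in r]).replace(" ","").replace(".0,",",").replace(".0]","]"))
E
python3 - <<'E'
from h import *
s=read_state(); M=R.from_rotvec(s["tcp_rot"]).as_matrix(); print(M.round(3)); c=calibration("wrist"); W=R.from_rotvec(c["rvec"]).as_matrix()
print("cam in tool",M.T@(-W.T@c["tvec"]-s["tool_pos"]), (W@M).round(2))
a=np.load("top.npy"); c=calibration("top"); g=a.mean(2)
for k,p,z in [("fob",(.569,.390,-36),0),("fob",(.435,.073,-162.4),0),("fob",(.431,-.046,132.9),0),("fob",(.425,-.181,60.2),0),("bar",(.522,.232,-12),0)]:
    f,q=fit("top",g<58,k,p,c); print(k,f.round(4),round(q,3))
m=(g>98); print(np.percentile(g,[50,90,95,98,99.5]))
f,q=fit("top",m,"plate",(.554,-.056,8.3),c); print("plate",f.round(4),q)
f,q=fit("top",g<58,"hand",(.44,.385,-172),c); print("hand",f.round(4),q)
f=(.522,.232,-12)
plan([(450,350,230,10,8.5),(522,232,180,-12,8.5)])
E
```

```text
[[-0.972  0.237 -0.   ]
 [ 0.237  0.972 -0.001]
 [ 0.    -0.001 -1.   ]]
cam in tool [ 0.07206772 -0.00031575 -0.13369938] [[ 0.    1.   -0.  ]
 [-0.96  0.   -0.28]
 [-0.28  0.    0.96]]
fob [  0.5689   0.3907 -37.0848] 0.685
fob [ 4.340000e-01  7.310000e-02 -1.625621e+02] 0.718
fob [ 4.310000e-01 -4.570000e-02  1.322801e+02] 0.941
fob [ 0.4247 -0.1809 59.5966] 0.956
bar [  0.521    0.2303 -12.0638] 0.7
[80.         84.08333333 85.16666667 86.83333333 99.41666667]
plate [ 0.5572 -0.057   9.3188] 0.6546750835499443
hand [   0.428     0.3865 -188.8278] 0.9051507537688442
-> (450, 350, 230, 10, 8.5)
   [8.5,-3.54,-2.28,0.09,0,0,6.6,8.5,-3.79,-1.86,0.09,0,0,6.6,8.5,-3.97,-1.41,0.09,0,0,6.6,8.5,-4.11,-0.95,0.09,0,0,6.6,8.5,-4.19,-0.47,0.09,0,0,6.7]
   [8.5,-4.21,0.03,0.09,0,0,6.6,8.5,-4.19,0.5,0.09,0,0,6.7,8.5,-4.1,1,0.09,0,0,6.6,8.5,-3.95,1.45,0.09,0,0,6.7,8.5,-3.76,1.91,0.09,0,0,6.6]
-> (522, 232, 180, -12, 8.5)
   [8.5,-3.22,1.26,1.25,0,0,5.5,8.5,-3.08,1.56,1.25,0,0,5.5,8.5,-2.92,1.86,1.25,0,0,5.5,8.5,-2.72,2.12,1.25,0,0,5.5]
```

Request:
{"api": "move_arm", "payload": {"series": [8.5,-3.54,-2.28,0.09,0,0,6.6,8.5,-3.79,-1.86,0.09,0,0,6.6,8.5,-3.97,-1.41,0.09,0,0,6.6,8.5,-4.11,-0.95,0.09,0,0,6.6,8.5,-4.19,-0.47,0.09,0,0,6.7]}}

```text
time: 0.92
tool_pos: [0.3057, 0.502, 0.2349]
tcp_rot: [1.252, 2.881, 0.0]
wrist_force: [-0.3, -0.3, 0.1]
width: 0.998
grip_force: 0.0
```

Request:
{"api": "move_arm", "payload": {"series": [8.5,-4.21,0.03,0.09,0,0,6.6,8.5,-4.19,0.5,0.09,0,0,6.7,8.5,-4.1,1,0.09,0,0,6.6,8.5,-3.95,1.45,0.09,0,0,6.7,8.5,-3.76,1.91,0.09,0,0,6.6]}}

```text
time: 1.55
tool_pos: [0.4509, 0.3492, 0.2304]
tcp_rot: [2.024, 2.403, 0.001]
wrist_force: [-0.2, 1.0, -0.1]
width: 0.993
grip_force: 0.0
```

Request:
{"api": "move_arm", "payload": {"series": [8.5,-3.22,1.26,1.25,0,0,5.5,8.5,-3.08,1.56,1.25,0,0,5.5,8.5,-2.92,1.86,1.25,0,0,5.5,8.5,-2.72,2.12,1.25,0,0,5.5,8.5,0,0,0,0,0,0]}}

```text
time: 2.17
tool_pos: [0.5222, 0.2302, 0.179]
tcp_rot: [-2.444, -1.974, 0.004]
wrist_force: [0.2, -0.4, 0.8]
width: 0.997
grip_force: 0.0
```

```bash
sed -i 's/    def cost(v):/    m=comp(m,n,kind,p0,c,z0,lo,S)\n    def cost(v):/' h.py
cat >> h.py <<'E'
def comp(m,n,kind,p0,c,z0,lo,S):
    m=cv2.morphologyEx(m.astype(np.uint8),cv2.MORPH_OPEN,np.ones((2*S-1,2*S-1),np.uint8)) if kind!="hand" else m.astype(np.uint8)
    k,l=cv2.connectedComponents(m); im=np.zeros(m.shape,np.uint8)
    for q in corners(kind,p0,z0): cv2.fillConvexPoly(im,np.int32((proj(n,q,c)-lo+.5)*S),1) if 0 else cv2.fillConvexPoly(im,np.int32(cv2.convexHull(np.float32((proj(n,q,c)-lo+.5)*S))),1)
    b=np.bincount(l[(im>0)&(l>0)],minlength=k); return l==b.argmax() if b.sum() else m>0
E
python3 - <<'E'
from h import *
s=read_state(); print(s["time"],s["tool_pos"],s["tcp_rot"])
c=calibration("wrist"); a=grab("wrist",3); np.save("w.npy",a); save(a,"w1.png")
b=np.load("top.npy"); ct=calibration("top"); g=b.mean(2)
for k,p,th in [("fob",(.569,.390,-36),58),("fob",(.435,.073,-162.4),58),("fob",(.431,-.046,132.9),58),("fob",(.425,-.181,60.2),58),("bar",(.522,.232,-12),60),("hand",(.44,.385,-172),58)]:
    f,q=fit("top",g<th,k,p,ct); print(k,f.round(4),round(q,3))
f,q=fit("top",g>92,"plate",(.554,-.056,8.3),ct); print("plate",f.round(4),q)
for th in(40,55,70):
    print(th,fit("wrist",a.mean(2)<th,"bar",(.521,.230,-12),c))
E
```

```text
2.175 [0.522211   0.23024822 0.17898446] [-2.44384569 -1.97351119  0.0037286 ]
fob [  0.569    0.3908 -36.245 ] 0.922
fob [ 4.340000e-01  7.310000e-02 -1.627411e+02] 0.915
fob [ 4.310000e-01 -4.560000e-02  1.315418e+02] 0.937
fob [ 0.4247 -0.1809 59.4523] 0.953
bar [  0.5209   0.2299 -12.0752] 0.949
hand [   0.428     0.3865 -188.8278] 0.905
plate [ 0.5561 -0.0578  8.8943] 0.7719600362227401Traceback (most recent call last):
  File "<stdin>", line 9, in <module>
  File "h.py", line 34, in fit
    pts=np.vstack([proj(n,q,c) for q in corners(kind,p0,z0)]); lo=np.maximum(pts.min(0)-pad,0).astype(int); hi=np.minimum(pts.max(0)+pad,[560,420]).astype(int)
                   ~~~~^^^^^^^
  File "h.py", line 18, in proj
    return f(P,np.float64(c["rvec"]).reshape(3,1),np.float64(c["tvec"]).reshape(3,1),K,D)[0].reshape(-1,2)
           ~^^^^^^^^^^^^^^^^^^^^^^^^^^^^^^^^^^^^^^^^^^^^^^^^^^^^^^^^^^^^^^^^^^^^^^^^^^^^^
cv2.error: OpenCV(4.12.0) /io/opencv/modules/calib3d/src/fisheye.cpp:83: error: (-215:Assertion failed) _tvec.getMat().isContinuous() && _rvec.getMat().isContinuous() in function 'projectPoints'
```

View pics/w1.png

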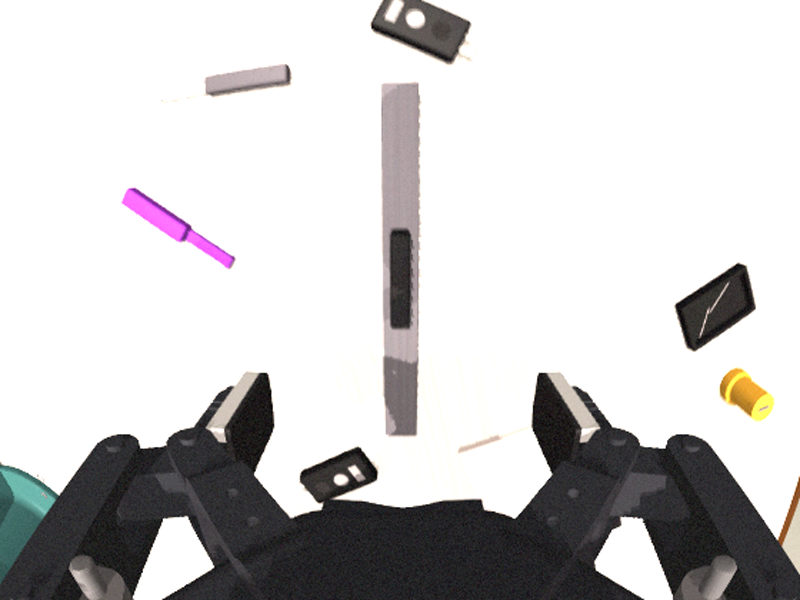

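The wrist view shows the bar running from (400,85) to (400,432), with its rib at (400,278). Fob A is at (420,28) with its loop to the right. The steel pry bar handle is at (248,80), and the purple look-alike at (170,225).

```bash
cat >> h.py <<'E'
_p=proj
def proj(n,P,c=None):
    if n!="wrist": return _p(n,P,c)
    c=c or calibration(n); K=c["camera_matrix"]; Q=R.from_rotvec(c["rvec"]).apply(np.float64(P).reshape(-1,3))+c["tvec"]
    r=np.linalg.norm(Q[:,:2],axis=1)+1e-12; return Q[:,:2]/r[:,None]*np.arctan2(r,Q[:,2])[:,None]*K[0,0]+K[:2,2]
E
python3 - <<'E'
from h import *
c=calibration("wrist"); a=np.load("w.npy"); g=a.mean(2); print(np.percentile(g[:200],[5,20,50]))
for th in(70,85,100): print(th,fit("wrist",g<th,"bar",(.521,.230,-12),c))
p=fit("wrist",g<85,"fob",(.569,.391,-36),c); print(p)
print(fit("wrist",g<95,"hand",(.43,.386,-189),c))
b=np.load("top.npy").mean(2); ct=calibration("top")
for th in(90,94,97):
    m=cv2.morphologyEx((b>th).astype(np.uint8),cv2.MORPH_CLOSE,np.ones((9,9),np.uint8))>0
    print("plate",fit("top",m,"plate",(.554,-.056,8.3),ct))
f=fit("wrist",g<85,"bar",(.521,.230,-12),c)[0]; x,y,w=f[0]*1e3,f[1]*1e3,f[2]
plan([(x,y,90,w,4.5),(x,y,29,w,4.5)])
E
```

```text
[ 77.66666667 178.77777778 195.33333333]
70 (array([ 0.5207231 ,  0.22426688, 16.2376406 ]), np.float64(0.2663643002652112))
85 (array([  0.51996092,   0.23192579, -11.92091751]), np.float64(0.9314671814671814))
100 (array([  0.52018393,   0.23296657, -11.90030781]), np.float64(0.9621343022739166))
(array([  0.56822213,   0.39441231, -37.28534055]), np.float64(0.8252273393957172))
(array([   0.42691781,    0.38922433, -190.23327349]), np.float64(0.8620259481037924))
plate (array([ 0.55622329, -0.05590106,  8.51570529]), np.float64(0.9386329249117394))
plate (array([ 0.55673722, -0.05791965,  8.5232139 ]), np.float64(0.8874437664246582))
plate (array([ 0.55543716, -0.05870012,  9.67649488]), np.float64(0.7292201719095619))
-> (np.float64(519.9609167707786), np.float64(231.92578681367885), 90, np.float64(-11.920917508365147), 4.5)
   [4.5,-0.05,-0.06,3.02,0,0,0,4.5,-0.05,-0.06,3.02,0,0,0,4.5,-0.04,-0.07,3.03,0,0,0]
-> (np.float64(519.9609167707786), np.float64(231.92578681367885), 29, np.float64(-11.920917508365147), 4.5)
   [4.5,0,0,3.05,0,0,0,4.5,-0.01,0,3.05,0,0,0]
```

Request:
{"api": "move_arm", "payload": {"series": [4.5,-0.1,-0.1,3,0,0,0,4.5,-0.1,-0.1,3,0,0,0,4.5,0,-0.05,3,0,0,0,4.5,0,0,3,0,0,0,4.5,0,0,3,0,0,0], "grip_force": 90}}

```text
time: 2.95
tool_pos: [0.5193, 0.2325, 0.0303]
tcp_rot: [2.439, 1.98, 0.003]
wrist_force: [-0.3, 0.2, -0.5]
width: 0.528
grip_force: 0.0
```

Request:
{"api": "move_arm", "payload": {"series": [0.8,0,0,0,0,0,0,0.8,0,0,0,0,0,0,0.8,0,0,0,0,0,0,0.8,0,0,0,0,0,0,0.8,0,0,0,0,0,0], "grip_force": 90}}

```text
time: 3.58
tool_pos: [0.5201, 0.2318, 0.0315]
tcp_rot: [-2.441, -1.977, -0.004]
wrist_force: [-1.2, 4.0, 0.2]
width: 0.111
grip_force: 88.6
```

Request:
{"api": "move_arm", "payload": {"series": [0.8,0,0,-1,0,0,0,0.8,0,0,-2,0,0,0,0.8,0,0,-2,0,0,0,0.8,0,0,-2,0,0,0,0.8,0,0,0,0,0,0]}}

```text
time: 4.2
tool_pos: [0.52, 0.2306, 0.1014]
tcp_rot: [2.44, 1.977, 0.003]
wrist_force: [0.8, 0.0, -8.4]
width: 0.117
grip_force: 87.9
```

Run:
```python
from h import *
plan([(515,-62,110,8.5,0.8)],step=4)
```

```text
-> (515, -62, 110, 8.5, 0.8)
   [0.8,-3.59,0.7,-0.11,0,0,-2.6,0.8,-3.62,0.53,-0.11,0,0,-2.6,0.8,-3.64,0.38,-0.1,0,0,-2.5,0.8,-3.65,0.21,-0.11,0,0,-2.6,0.8,-3.66,0.04,-0.11,0,0,-2.5]
   [0.8,-3.66,-0.11,-0.11,0,0,-2.6,0.8,-3.65,-0.28,-0.11,0.1,0,-2.5,0.8,-3.63,-0.44,-0.11,0,0,-2.6]
```

Request:
{"api": "move_arm", "payload": {"series": [0.8,-3.6,0.7,-0.1,0,0,-2.6,0.8,-3.6,0.5,-0.1,0,0,-2.6,0.8,-3.6,0.4,-0.1,0,0,-2.5,0.8,-3.65,0.2,-0.1,0,0,-2.6,0.8,-3.65,0.05,-0.1,0,0,-2.5]}}

```text
time: 4.82
tool_pos: [0.5142, 0.0471, 0.1034]
tcp_rot: [-2.202, -2.237, 0.005]
wrist_force: [0.6, -0.4, -9.3]
width: 0.124
grip_force: 59.4
```

Request:
{"api": "move_arm", "payload": {"series": [0.8,-3.65,-0.1,-0.1,0,0,-2.6,0.8,-3.65,-0.3,-0.1,0,0,-2.5,0.8,-3.65,-0.45,-0.1,0,0,-2.6,0.8,0,0,0,0,0,0,0.8,0,0,0,0,0,0]}}

```text
time: 5.45
tool_pos: [0.5127, -0.0611, 0.1069]
tcp_rot: [-2.05, -2.377, 0.002]
wrist_force: [-1.1, -0.2, -7.6]
width: 0.118
grip_force: 87.7
```

Run:
```python
from h import *
s=read_state(); print(s["time"],s["tool_pos"],s["tcp_rot"],s["wrist_force"])
c=calibration("wrist"); a=grab("wrist",3); np.save("w.npy",a); save(a,"w2.png",g=1)
g=a.mean(2); print(np.percentile(g,[50,70,80,90,95]))
```

```text
5.45 [ 0.51273071 -0.06114261  0.10692327] [-2.05023300e+00 -2.37688322e+00  1.90412944e-03] [-1.08329066 -0.1552472  -7.62954774]
[195.22222222 215.55555556 217.88888889 225.77777778 236.77777778]
```

View pics/w2.png

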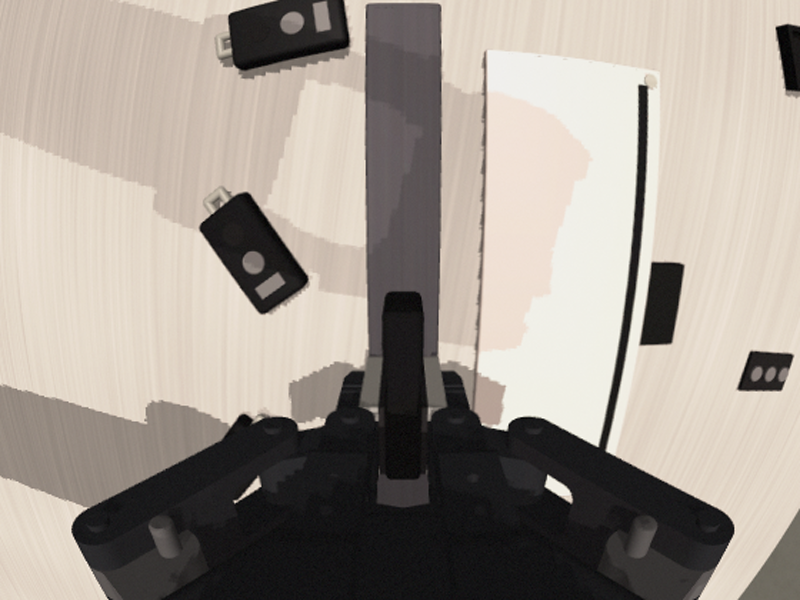

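The bar is still held at the rib. The plate's front-left corner is at about (487,51), its back-left corner at (659,72), and the front edge comes down to (474,380). Fobs B (290,33) and C (253,252) are visible.

Run:
```python
from h import *
a=np.load("w.npy"); c=calibration("wrist"); K=.7
px=np.array([[487,51],[659,72],[484,150],[481,230],[478,300],[474,380]])*K
P=ray("wrist",px,.008,c); print((P*1000).round(1))
d=P[0]-P[5]; print("yaw edge",np.degrees(np.arctan2(d[1],d[0]))-90)
v=np.array([P[0],*P[2:]]); q=np.polyfit(v[:,1],v[:,0],1); print(-np.degrees(np.arctan(q[0])), (np.polyval(q,v[:,1])-v[:,0])*1e3)
s=read_state(); zt=s["tool_pos"][2]; zu=zt-.0315
for z in (zu+.018,): print("bar end top corners",(ray("wrist",np.array([[366,5],[441,5],[367,300],[440,300]])*K,z,c)*1000).round(1))
# edge subpix: strong dark->white transitions by row
g=a.mean(2)
# bar fit
f=fit("wrist",g<140,"bar",(s["tool_pos"][0],s["tool_pos"][1],8.5),c,z0=zu) ; print(f)
for k,p in [("fob",(.434,.073,-162.7)),("fob",(.431,-.0456,131.5))]: print(fit("wrist",g<75,k,p,c))
```

```text
[[535.1  75.6   8. ]
 [632.2  90.8   8. ]
 [541.3  24.4   8. ]
 [546.8 -16.    8. ]
 [552.2 -52.9   8. ]
 [559.6 -99.4   8. ]]
yaw edge 7.971528699289038
7.973133536956016 [-0.59609633  0.3708849   0.55517363  0.26113825 -0.59110045]
bar end top corners [[483.1  60.8  94.1]
 [506.5  64.4  94.1]
 [497.3 -35.2  94.1]
 [521.3 -31.5  94.1]]
(array([ 0.51388024, -0.05997093,  8.96571291]), np.float64(0.6891347493571592))
(array([ 4.33976679e-01,  7.59108747e-02, -1.62402192e+02]), np.float64(0.8139572743881482))
(array([ 4.29712263e-01, -4.57386360e-02,  1.31829814e+02]), np.float64(0.788909038523465))
```

Run:
```python
from h import *
plan([(538.5,-59.5,70,8.5,0.8),(538.5,-59.5,34,8.5,0.8)],step=2)
```

```text
-> (538.5, -59.5, 70, 8.5, 0.8)
   [0.8,-0.09,0.83,1.25,0,0,0,0.8,-0.1,0.83,1.25,0,0,0,0.8,-0.09,0.83,1.26,-0.1,0,0.1]
-> (538.5, -59.5, 34, 8.5, 0.8)
   [0.8,0,0,1.8,0,0,0,0.8,-0.01,0,1.8,0,0,0]
```

Request:
{"api": "move_arm", "payload": {"series": [0.8,-0.1,0.85,1.25,0,0,0,0.8,-0.1,0.8,1.25,0,0,0,0.8,-0.1,0.85,1.25,0,0,0,0.8,0,0,1.8,0,0,0,0.8,0,0,1.6,0,0,0]}}

```text
time: 6.22
tool_pos: [0.5385, -0.0604, 0.0349]
tcp_rot: [-2.049, -2.379, 0.002]
wrist_force: [-0.5, -0.3, -8.4]
width: 0.115
grip_force: 87.8
```

Request:
{"api": "move_arm", "payload": {"series": [0.8,0,0,0.2,0,0,0,0.8,0,0,0.1,0,0,0,0.8,0,0,0,0,0,0,0.8,0,0,0,0,0,0]}}

```text
time: 6.72
tool_pos: [0.54, -0.0607, 0.0347]
tcp_rot: [2.049, 2.379, 0.001]
wrist_force: [-0.2, 0.0, -8.1]
width: 0.113
grip_force: 87.9
```

Request:
{"api": "move_arm", "payload": {"series": [0.8,0,0,0.15,0,0,0,0.8,0,0,0,0,0,0,0.8,0,0,0.1,0,0,0,0.8,0,0,0,0,0,0]}}

```text
time: 7.22
tool_pos: [0.5394, -0.0605, 0.0315]
tcp_rot: [2.05, 2.38, 0.0]
wrist_force: [-0.1, 0.0, -5.9]
width: 0.114
grip_force: 88.2
```

Request:
{"api": "move_arm", "payload": {"series": [0.8,0,0,0.1,0,0,0,0.8,0,0,0,0,0,0]}}

```text
time: 7.48
tool_pos: [0.5395, -0.0605, 0.0315]
tcp_rot: [2.05, 2.38, 0.0]
wrist_force: [-5.5, 1.4, 5.0]
width: 0.117
grip_force: 89.9
```

Request:
{"api": "move_arm", "payload": {"series": [0.8,0.1,0,-0.1,0,0,0,0.8,0,0,0,0,0,0,2.8,0,0,0,0,0,0,2.8,0,0,0,0,0,0,2.8,0,0,0,0,0,0], "grip_force": 40}}

```text
time: 8.1
tool_pos: [0.5398, -0.0595, 0.0317]
tcp_rot: [2.05, 2.38, 0.001]
wrist_force: [-0.7, 0.1, 0.1]
width: 0.327
grip_force: 0.0
```

Request:
{"api": "move_arm", "payload": {"series": [2.8,0,0.4,0,0,0,0,2.8,0,0.3,0,0,0,0,2.8,0,0.2,0,0,0,0,2.8,0,0,0,0,0,0]}}

```text
time: 8.6
tool_pos: [0.5477, -0.0582, 0.0311]
tcp_rot: [-2.05, -2.38, 0.001]
wrist_force: [-2.0, -0.6, 0.7]
width: 0.329
grip_force: 0.8
```

Request:
{"api": "move_arm", "payload": {"series": [2.8,0,0.2,0,0,0,0,2.8,0,0,0,0,0,0]}}

```text
time: 8.85
tool_pos: [0.5481, -0.058, 0.0307]
tcp_rot: [-2.048, -2.378, 0.004]
wrist_force: [-6.2, -2.2, 2.5]
width: 0.327
grip_force: 2.8
```

Request:
{"api": "move_arm", "payload": {"series": [2.8,0,0.2,0,0,0,0,2.8,0,0,0,0,0,0]}}

```text
time: 9.1
tool_pos: [0.5496, -0.0576, 0.0308]
tcp_rot: [-2.047, -2.377, 0.005]
wrist_force: [-6.0, -2.0, 3.6]
width: 0.329
grip_force: 3.6
```

Request:
{"api": "move_arm", "payload": {"series": [2.8,0,0.1,0,0,0,0,2.8,0,0,0,0,0,0]}}

```text
time: 9.35
tool_pos: [0.5503, -0.0575, 0.0309]
tcp_rot: [-2.047, -2.377, 0.006]
wrist_force: [-8.7, -0.9, 7.2]
width: 0.33
grip_force: 4.3
```

Request:
{"api": "move_arm", "payload": {"series": [2.8,0,0.1,0,0,0,0,2.8,0,0,0,0,0,0]}}

```text
time: 9.6
tool_pos: [0.5514, -0.0573, 0.0311]
tcp_rot: [-2.047, -2.377, 0.005]
wrist_force: [-8.1, -0.6, 7.8]
width: 0.323
grip_force: 4.5
```

Request:
{"api": "move_arm", "payload": {"series": [2.8,0,0.1,0,0,0,0,2.8,0,0,0,0,0,0]}}

```text
time: 9.85
tool_pos: [0.5528, -0.0572, 0.0313]
tcp_rot: [-2.048, -2.378, 0.005]
wrist_force: [-6.9, -0.9, 7.3]
width: 0.329
grip_force: 4.5
```

Request:
{"api": "move_arm", "payload": {"series": [2.8,0,0.1,0,0,0,0,2.8,0,0,0,0,0,0]}}

```text
time: 10.1
tool_pos: [0.5542, -0.057, 0.0316]
tcp_rot: [-2.048, -2.378, 0.004]
wrist_force: [-7.0, -0.7, 9.2]
width: 0.326
grip_force: 4.6
```

Request:
{"api": "move_arm", "payload": {"series": [2.8,0,0,-0.2,0,0,0,2.8,0,0,0,0,0,0]}}

```text
time: 10.35
tool_pos: [0.5548, -0.0569, 0.0329]
tcp_rot: [-2.049, -2.379, 0.002]
wrist_force: [-4.9, -0.5, 1.8]
width: 0.326
grip_force: 2.5
```

Request:
{"api": "move_arm", "payload": {"series": [2.8,0,0.1,0,0,0,0,2.8,0,0,0,0,0,0]}}

```text
time: 10.6
tool_pos: [0.5552, -0.0568, 0.0328]
tcp_rot: [-2.048, -2.378, 0.004]
wrist_force: [-7.7, -0.5, 4.7]
width: 0.33
grip_force: 4.1
```

Run:
```python
from h import *
s=read_state(); print(s["time"],s["tool_pos"],s["tcp_rot"],s["wrist_force"])
a=grab("wrist",3); np.save("w.npy",a); save(a,"w3.png",g=1,box=(140,0,480,310))
```

```text
10.6 [ 0.55518003 -0.05683346  0.03282009] [-2.04802103 -2.3781517   0.00388422] [-7.66411586 -0.50410871  4.6975384 ]
```

View pics/w3.png

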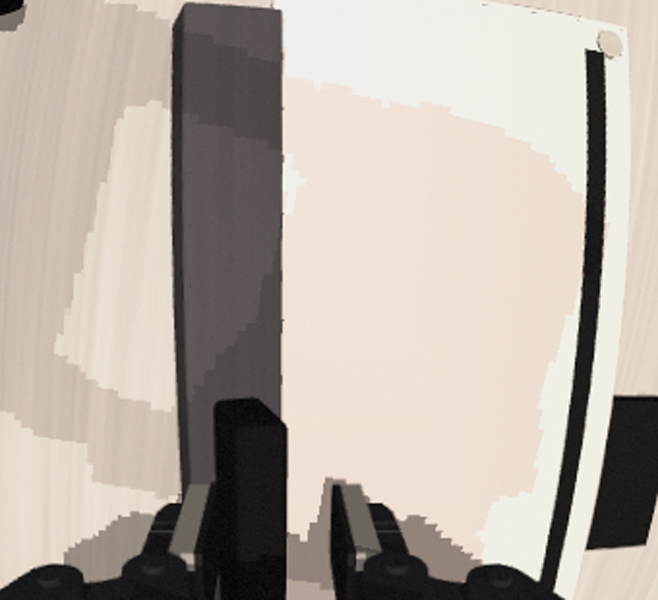

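The bar lies along the plate edge: its right face is at x≈281 and no bench shows between them. I'll keep pushing until the force climbs.

Request:
{"api": "move_arm", "payload": {"series": [2.8,0,0.1,-0.05,0,0,0,2.8,0,0,0,0,0,0]}}

```text
time: 11.0
tool_pos: [0.5557, -0.0567, 0.0331]
tcp_rot: [-2.048, -2.378, 0.005]
wrist_force: [-8.6, -2.3, 4.0]
width: 0.327
grip_force: 4.4
```

Request:
{"api": "move_arm", "payload": {"series": [2.8,0,0.1,0,0,0,0,2.8,0,0,0,0,0,0]}}

```text
time: 11.25
tool_pos: [0.5561, -0.0567, 0.0332]
tcp_rot: [-2.047, -2.377, 0.006]
wrist_force: [-10.1, -1.3, 7.4]
width: 0.325
grip_force: 5.8
```

Request:
{"api": "move_arm", "payload": {"series": [2.8,0,0.1,0,0,0,0,2.8,0,0,0,0,0,0]}}

```text
time: 11.5
tool_pos: [0.5571, -0.0565, 0.0336]
tcp_rot: [-2.047, -2.377, 0.007]
wrist_force: [-10.3, -1.1, 9.7]
width: 0.333
grip_force: 6.9
```

Request:
{"api": "move_arm", "payload": {"series": [2.8,0,-0.5,0,0,0,0,2.8,0,-0.3,0,0,0,0,2.8,0,0,-2,0,0,0,2.8,0,0,-4,0,0,0,0,0,-4,-2,0,0,0]}}

```text
time: 12.12
tool_pos: [0.5178, -0.0641, 0.1176]
tcp_rot: [2.044, 2.375, 0.009]
wrist_force: [0.4, -0.1, -0.5]
width: 0.13
grip_force: 0.0
```

Request:
{"api": "move_arm", "payload": {"series": [0,0,0,0,0,0,0,0,0,0,0,0,0,0]}}

```text
time: 12.38
tool_pos: [0.5136, -0.0636, 0.1141]
tcp_rot: [2.049, 2.378, 0.003]
wrist_force: [-0.0, -1.0, -0.2]
width: 0.002
grip_force: 0.0
```

Run:
```python
from h import *
s=read_state(); print(s["time"],s["tool_pos"],s["tcp_rot"],s["wrist_force"])
a=grab("wrist",3); np.save("w.npy",a); save(a,"w4.png",g=1,box=(140,0,560,310))
```

```text
12.375 [ 0.51364292 -0.06362612  0.11413877] [2.04919704 2.37828107 0.00262607] [-0.04983318 -0.99625425 -0.24929405]
```

View pics/w4.png

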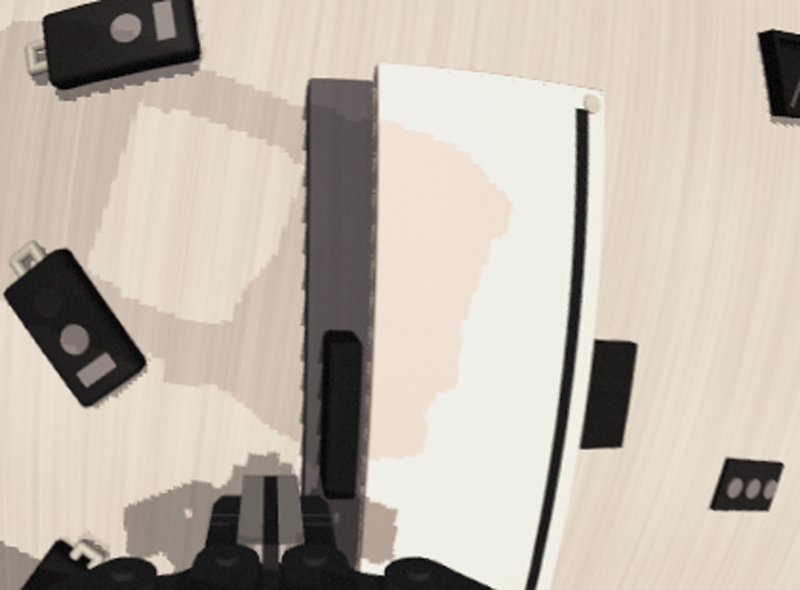

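The bar is along the plate edge with its end at (375,81), and the plate corner is at (377,66). Next I'll check the centring and press the bar's back face low down.

Run:
```python
from h import *
c=calibration("wrist"); k=420/800
f=lambda u,v,z: ray("wrist",[[140+u*k,v*k]],z,c)[0]
pc=f(377,66,.008); be=f(374,81,.018); bl=f(310,79,.018); b2=f(361,560,.018);rr=f(303,430,.018); P2=f(370,480,.008); P1=f(603,92,.008)
for n,v in dict(pc=pc,P1=P1,be=be,bl=bl,b2=b2,P2=P2,rr=rr).items(): print(n,(v*1e3).round(1))
ya=np.radians(8.5); yv=np.array([-np.sin(ya),np.cos(ya),0]); print("end diff along y (want 10mm):",(pc-be)@yv*1e3,(pc-bl)@yv*1e3)
for A,B in((pc,P2),(be,b2),(bl,rr)): d=A-B; print("yaw",np.degrees(np.arctan2(d[1],d[0]))-90)
plan([(505,-65,60,8.5,0),(505,-65,14,8.5,0)])
```

```text
pc [533.3  74.4   8. ]
P1 [630.4  89.9   8. ]
be [531.7  65.5  18. ]
bl [508.4  61.8  18. ]
b2 [ 561.7 -126.1   18. ]
P2 [559.9 -92.3   8. ]
rr [526.7 -70.8  18. ]
end diff along y (want 10mm): 8.585558952974534 8.775228540321178
yaw 9.069479637816329
yaw 8.910857273907553
yaw 7.870353748531755
-> (505, -65, 60, 8.5, 0)
   [0,-0.02,-0.41,2.66,0,0,0,0,-0.02,-0.4,2.65,0,0,0]
-> (505, -65, 14, 8.5, 0)
   [0,0,0,2.3,0,0,0,0,0,0,2.3,0,0,0]
```

Request:
{"api": "move_arm", "payload": {"series": [0,0,-0.4,2.65,0,0,0,0,0,-0.5,2.65,0,0,0,0,0,0,2.3,0,0,0,0,0,0,2.3,0,0,0,0,0,0,0,0,0,0]}}

```text
time: 13.15
tool_pos: [0.5015, -0.0644, 0.0122]
tcp_rot: [-2.047, -2.377, 0.004]
wrist_force: [-0.2, 0.2, -0.0]
width: 0.004
grip_force: 0.0
```

Request:
{"api": "move_arm", "payload": {"series": [0,0,0.4,0,0,0,0,0,0,0.3,0,0,0,0,0,0,0.2,0,0,0,0,0,0,0,0,0,0,0]}}

```text
time: 13.65
tool_pos: [0.5131, -0.0636, 0.0154]
tcp_rot: [2.05, 2.379, 0.001]
wrist_force: [-0.6, -0.4, -0.6]
width: -0.004
grip_force: 0.0
```

Request:
{"api": "move_arm", "payload": {"series": [0,0,0.2,0,0,0,0,0,0,0,0,0,0,0]}}

```text
time: 13.9
tool_pos: [0.5141, -0.0633, 0.0148]
tcp_rot: [-2.05, -2.38, 0.001]
wrist_force: [-1.6, -0.5, 1.5]
width: 0.0
grip_force: 1.2
```

Request:
{"api": "move_arm", "payload": {"series": [0,0,0.2,0,0,0,0,0,0,0,0,0,0,0]}}

```text
time: 14.15
tool_pos: [0.5144, -0.0632, 0.0147]
tcp_rot: [-2.048, -2.378, 0.005]
wrist_force: [-6.6, -1.8, 6.7]
width: -0.002
grip_force: 4.8
```

Request:
{"api": "move_arm", "payload": {"series": [0,0,0.2,-0.1,0,0,0,0,0,0,0,0,0,0]}}

```text
time: 14.4
tool_pos: [0.5168, -0.0626, 0.0151]
tcp_rot: [-2.049, -2.378, 0.003]
wrist_force: [-5.7, -0.9, 1.7]
width: 0.0
grip_force: 2.5
```

Request:
{"api": "move_arm", "payload": {"series": [0,0,0.2,0,0,0,0,0,0,0,0,0,0,0]}}

```text
time: 14.65
tool_pos: [0.5176, -0.0624, 0.015]
tcp_rot: [-2.047, -2.377, 0.006]
wrist_force: [-8.7, -1.4, 3.9]
width: -0.002
grip_force: 4.8
```

Request:
{"api": "move_arm", "payload": {"series": [0,0,0.2,0,0,0,0,0,0,0,0,0,0,0]}}

```text
time: 14.9
tool_pos: [0.5179, -0.0623, 0.0149]
tcp_rot: [-2.045, -2.376, 0.01]
wrist_force: [-13.2, -3.1, 10.3]
width: 0.002
grip_force: 8.1
```

Request:
{"api": "move_arm", "payload": {"series": [0,0,0.2,0,0,0,0,0,0,0,0,0,0,0]}}

```text
time: 15.15
tool_pos: [0.518, -0.0623, 0.0148]
tcp_rot: [-2.043, -2.374, 0.014]
wrist_force: [-18.2, -5.4, 15.2]
width: -0.002
grip_force: 11.5
```

Request:
{"api": "move_arm", "payload": {"series": [0,0,0.2,-0.05,0,0,0,0,0,0,0,0,0,0]}}

```text
time: 15.4
tool_pos: [0.5182, -0.0623, 0.0148]
tcp_rot: [-2.04, -2.372, 0.018]
wrist_force: [-22.7, -7.3, 16.3]
width: 0.0
grip_force: 13.7
```

Request:
{"api": "move_arm", "payload": {"series": [0,0,0.15,-0.05,0,0,0,0,0,0,0,0,0,0]}}

```text
time: 15.65
tool_pos: [0.5182, -0.0622, 0.0148]
tcp_rot: [-2.039, -2.371, 0.021]
wrist_force: [-23.9, -8.8, 17.7]
width: 0.002
grip_force: 15.0
```

Firm contact, so the bar is flush. Next are the fobs, starting with C.

Run:
```python
from h import *
plan([(498,-66,30,8.5,0),(470,-60,120,15,5),(430,-46,150,41.7,5)],step=5)
```

```text
-> (498, -66, 30, 8.5, 0)
   [0,-0.07,-2.08,-1.47,-1.1,-0.1,0.1]
-> (470, -60, 120, 15, 5)
   [5,0.51,-1.34,-4.5,0,0,-3.2,5,0.57,-1.32,-4.5,0,0,-3.3]
-> (430, -46, 150, 41.7, 5)
   [5,0.8,-1.17,-1,0,0,-8.9,5,0.97,-1.03,-1,0,0,-8.9,5,1.11,-0.86,-1,0,0,-8.9]
```

Request:
{"api": "move_arm", "payload": {"series": [0,0,-2.8,-1.4,0,0,0,5,0.5,-1.35,-4.5,0,0,-3.2,5,0.55,-1.3,-4.5,0,0,-3.3,5,0.8,-1.2,-1,0,0,-8.9,5,1,-1,-1,0,0,-8.9]}}

```text
time: 16.27
tool_pos: [0.4465, -0.0499, 0.1425]
tcp_rot: [1.495, 2.759, 0.003]
wrist_force: [0.5, 0.1, -0.4]
width: 0.584
grip_force: 0.0
```

Request:
{"api": "move_arm", "payload": {"series": [5,1.1,-0.9,-1,0,0,-8.9,5,0,0,0,0,0,0,5,0,0,0,0,0,0]}}

```text
time: 16.65
tool_pos: [0.4326, -0.0457, 0.1509]
tcp_rot: [1.288, 2.864, 0.001]
wrist_force: [-0.1, 1.1, 0.1]
width: 0.583
grip_force: 0.0
```

```bash
cat >> h.py <<'E'
def look(p,off,th=75,k=2,open_=5.0,z=11):
    """measure a fob near p from the wrist camera and plan the descent (tool yaw = fob yaw + off)"""
    s=read_state(); c=calibration("wrist"); a=grab("wrist",k); np.save("w.npy",a)
    f,q=fit("wrist",a.mean(2)<th,"fob",p,c,pad=40); print("t",round(s["time"],2),s["tool_pos"].round(4),"fob",f.round(4),round(q,3))
    x,y,w=f[0]*1e3,f[1]*1e3,f[2]+off; plan([(x,y,60,w,open_),(x,y,z,w,open_)]); return f
E
python3 -c "
from h import *
look((.430,-.046,131.7),-90)"
```

```text
t 16.65 [ 0.4326 -0.0457  0.1509] fob [ 4.299000e-01 -4.570000e-02  1.316391e+02] 0.812
-> (np.float64(429.9111367416116), np.float64(-45.66273626329111), 60, np.float64(41.63909510558619), 5.0)
   [5,0.05,-0.06,3.01,0,0,0,5,0.05,-0.05,3.02,0,0,0,5,0.06,-0.06,3.01,0,0,0]
-> (np.float64(429.9111367416116), np.float64(-45.66273626329111), 11, np.float64(41.63909510558619), 5.0)
   [5,0,0,2.45,0,0,0,5,0,0,2.45,0,0,0]
```

Request:
{"api": "move_arm", "payload": {"series": [5,0.05,-0.05,3,0,0,0,5,0.05,-0.05,3,0,0,0,5,0.05,-0.05,3,0,0,0,5,0,0,2.5,0,0,0,5,0,0,2.45,0,0,0], "grip_force": 45}}

```text
time: 17.38
tool_pos: [0.4297, -0.0456, 0.0099]
tcp_rot: [-1.287, -2.865, 0.0]
wrist_force: [-0.9, -0.5, -0.2]
width: 0.582
grip_force: 0.0
```

Request:
{"api": "move_arm", "payload": {"series": [5,0,0,0,0,0,0,2.8,0,0,0,0,0,0,2.8,0,0,0,0,0,0,2.8,0,0,0,0,0,0,2.8,0,0,0,0,0,0]}}

```text
time: 18.0
tool_pos: [0.4303, -0.0456, 0.012]
tcp_rot: [1.284, 2.865, 0.001]
wrist_force: [0.8, 0.7, 1.8]
width: 0.358
grip_force: 45.5
```

Request:
{"api": "move_arm", "payload": {"series": [2.8,0,0,-1.5,0,0,0,2.8,0,0,-3,0,0,0,2.8,0,0,-3,0,0,0,2.8,0,0,0,0,0,0]}}

```text
time: 18.5
tool_pos: [0.4324, -0.0459, 0.0897]
tcp_rot: [1.282, 2.861, 0.003]
wrist_force: [0.0, -0.6, -0.9]
width: 0.362
grip_force: 45.2
```

```bash
cat >> h.py <<'E'
E0=np.array([555.5,-57.5]); YA=8.6
def slot(xo,yo):
    a=np.radians(YA); return E0+xo*np.array([np.cos(a),np.sin(a)])+yo*np.array([-np.sin(a),np.cos(a)])
def place(yo,yaw,o,mid=None,p=None):
    x,y=slot(42,yo); plan(([mid] if mid else [])+[(x,y,75,yaw,o),(x,y,23,yaw,o)],p=p)
E
python3 -c "
from h import *
s=read_state();print(s['tool_pos'],s['width'])
place(-32,YA-90,2.8)"
```

```text
[ 0.43237474 -0.0459445   0.08971064] 0.36160218519221726
-> (np.float64(601.8128989941729), np.float64(-82.85971976886839), 75, -81.4, 2.8)
   [2.8,-1,0.73,0.11,0,0,8.8,2.8,-0.88,0.87,0.12,0,0,8.8,2.8,-0.74,1,0.11,0,0,8.8,2.8,-0.57,1.09,0.12,0,0,8.8,2.8,-0.4,1.17,0.11,0,0,8.8]
   [2.8,-0.21,1.22,0.11,0,0,8.8,2.8,-0.03,1.24,0.12,0,0,8.8,2.8,0.16,1.23,0.11,0,0,8.8,2.8,0.35,1.18,0.11,0,0,8.8,2.8,0.53,1.12,0.12,0.1,-0.1,8.8]
   [2.8,0.69,1.03,0.11,0,-0.1,8.8,2.8,0.85,0.91,0.11,0.1,0,8.8,2.8,0.97,0.77,0.11,0,-0.1,8.8,2.8,1.07,0.61,0.1,0.1,0,8.7]
-> (np.float64(601.8128989941729), np.float64(-82.85971976886839), 23, -81.4, 2.8)
   [2.8,0,0,2.6,0,0,0,2.8,0,0,2.6,0,0,0]
```

Request:
{"api": "move_arm", "payload": {"series": [2.8,-1,0.75,0.1,0,0,8.8,2.8,-0.9,0.85,0.1,0,0,8.8,2.8,-0.75,1,0.1,0,0,8.8,2.8,-0.55,1.1,0.1,0,0,8.8,2.8,-0.4,1.15,0.1,0,0,8.8]}}

```text
time: 19.12
tool_pos: [0.4895, -0.0587, 0.0804]
tcp_rot: [-2.27, -2.17, 0.002]
wrist_force: [-0.9, 0.2, -0.8]
width: 0.361
grip_force: 45.2
```

Request:
{"api": "move_arm", "payload": {"series": [2.8,-0.2,1.2,0.1,0,0,8.8,2.8,0,1.25,0.1,0,0,8.8,2.8,0.15,1.25,0.1,0,0,8.8,2.8,0.35,1.2,0.1,0,0,8.8,2.8,0.55,1.1,0.1,0,0,8.8]}}

```text
time: 19.75
tool_pos: [0.5502, -0.0714, 0.0753]
tcp_rot: [-2.918, -1.162, 0.002]
wrist_force: [0.8, 0.2, 0.0]
width: 0.36
grip_force: 45.2
```

Request:
{"api": "move_arm", "payload": {"series": [2.8,0.7,1,0.1,0,0,8.8,2.8,0.85,0.9,0.1,0,0,8.8,2.8,0.95,0.75,0.1,0,0,8.8,2.8,1.05,0.6,0.1,0,0,8.7,2.8,0,0,0,0,0,0]}}

```text
time: 20.38
tool_pos: [0.5983, -0.0816, 0.0714]
tcp_rot: [-3.132, -0.238, 0.002]
wrist_force: [-0.3, -0.3, 0.5]
width: 0.361
grip_force: 45.2
```

```bash
python3 -c "
from h import *
place(-32,YA-90,2.8)
a=grab('wrist',2); np.save('w.npy',a); save(a,'w5.png',g=1)"
```

```text
-> (np.float64(601.8128989941729), np.float64(-82.85971976886839), 75, -81.4, 2.8)
   [2.8,0.32,0.18,-0.36,0,0.1,0.1]
-> (np.float64(601.8128989941729), np.float64(-82.85971976886839), 23, -81.4, 2.8)
   [2.8,0,0,2.6,0,0,0,2.8,0,0,2.6,0,0,0]
```

View pics/w5.png

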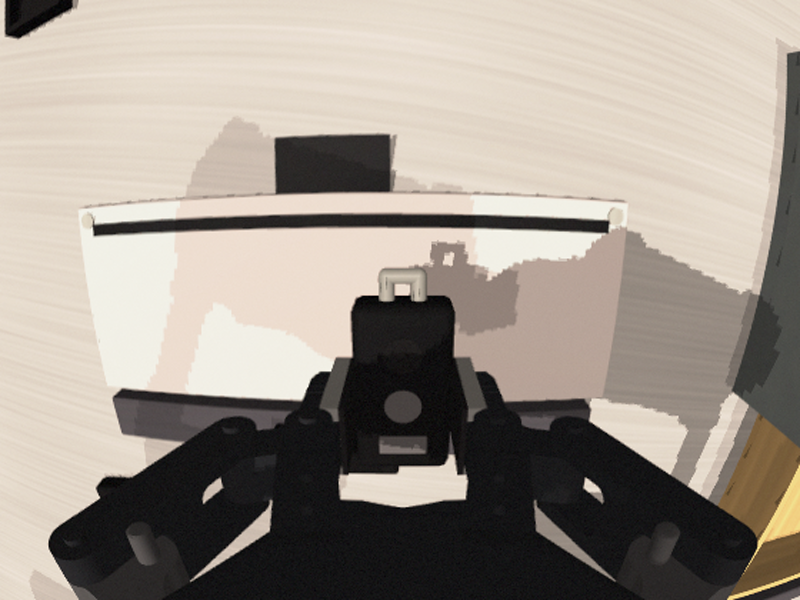

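The fob is held with its loop pointing away, at (402,283). The plate's back corners are at (80,207) and (628,203), and the bar's ends are at (115,391) and (589,401).

```bash
python3 -c "
from h import *
c=calibration('wrist'); f=lambda u,v,z:(ray('wrist',[[u*.7,v*.7]],z,c)[0]*1e3)
L,Rr=f(80,207,8),0
"
python3 - <<'E'
from h import *
c=calibration('wrist'); f=lambda u,v,z:(ray('wrist',[[u*.7,v*.7]],z/1e3,c)[0]*1e3)
L,Q=f(80,207,8),f(628,203,8); d=L-Q; w=np.degrees(np.arctan2(d[1],d[0]))-90
a=np.radians(w); print("plate back",L,Q,np.linalg.norm(d),"yaw",w,"edge mid",(L+Q)[:2]/2-100*np.array([np.cos(a),np.sin(a)]))
bl,br=f(115,391,18),f(589,401,18); d=bl-br; print("bar",bl,br,np.linalg.norm(d),"yaw",np.degrees(np.arctan2(d[1],d[0]))-90, "mid",(bl+br)/2)
E
```

```text
plate back [632.58242573  88.25631659   8.        ] [ 670.83858883 -174.67227701    8.        ] 265.69715721105507 yaw 8.278454458341415 edge mid [552.75250699 -57.6063891 ]
bar [539.28941645  62.99479072  18.        ] [ 575.39999545 -176.79673341   18.        ] 242.49525554093125 yaw 8.56391062883769 mid [557.34470595 -56.90097134  18.        ]
```

Request:
{"api": "move_arm", "payload": {"series": [2.8,0.3,0.2,0,0,0,0,2.8,0,0,2.4,0,0,0,2.8,0,0,2.4,0,0,0,2.8,0,0,0,0,0,0]}}

```text
time: 20.98
tool_pos: [0.5993, -0.0827, 0.0221]
tcp_rot: [-3.131, -0.237, 0.008]
wrist_force: [-0.2, 0.2, -0.3]
width: 0.36
grip_force: 45.2
```

Request:
{"api": "move_arm", "payload": {"series": [2.8,0,0,0.2,0,0,0,2.8,0,0,0,0,0,0]}}

```text
time: 21.22
tool_pos: [0.6027, -0.0832, 0.0234]
tcp_rot: [3.132, 0.236, 0.003]
wrist_force: [-0.5, 0.1, -1.5]
width: 0.36
grip_force: 45.2
```

Request:
{"api": "move_arm", "payload": {"series": [2.8,0,0,0.1,0,0,0,2.8,0,0,0,0,0,0]}}

```text
time: 21.48
tool_pos: [0.6021, -0.0831, 0.0218]
tcp_rot: [3.132, 0.236, 0.001]
wrist_force: [-0.9, -0.2, -0.6]
width: 0.359
grip_force: 45.2
```

Request:
{"api": "move_arm", "payload": {"series": [2.8,0,0,0.1,0,0,0,2.8,0,0,0,0,0,0]}}

```text
time: 21.72
tool_pos: [0.6017, -0.0831, 0.0202]
tcp_rot: [-3.133, -0.236, 0.0]
wrist_force: [0.4, 0.1, -0.8]
width: 0.355
grip_force: 45.2
```

Request:
{"api": "move_arm", "payload": {"series": [2.8,0,0,0.1,0,0,0,2.8,0,0,0,0,0,0]}}

```text
time: 21.98
tool_pos: [0.6017, -0.0831, 0.02]
tcp_rot: [-3.133, -0.236, 0.0]
wrist_force: [-3.3, -0.2, 5.3]
width: 0.361
grip_force: 45.8
```

Request:
{"api": "move_arm", "payload": {"series": [2.8,0,0,0.1,0,0,0,2.8,0,0,0,0,0,0]}}

```text
time: 22.22
tool_pos: [0.6018, -0.0831, 0.02]
tcp_rot: [-3.133, -0.236, 0.001]
wrist_force: [-5.2, 0.4, 10.9]
width: 0.358
grip_force: 46.5
```

Request:
{"api": "move_arm", "payload": {"series": [2.8,0,0,-0.2,0,0,0,2.8,-0.4,0,0,0,0,0,2.8,-0.3,0,0,0,0,0,2.8,0,0,0,0,0,0]}}

```text
time: 22.72
tool_pos: [0.5943, -0.0842, 0.02]
tcp_rot: [-3.133, -0.236, 0.001]
wrist_force: [-0.5, 0.7, -0.0]
width: 0.362
grip_force: 45.3
```

Request:
{"api": "move_arm", "payload": {"series": [2.8,-0.15,0,0,0,0,0,2.8,0,0,0,0,0,0]}}

```text
time: 22.98
tool_pos: [0.5931, -0.0843, 0.0201]
tcp_rot: [-3.133, -0.236, 0.001]
wrist_force: [-0.3, -0.3, -1.0]
width: 0.358
grip_force: 45.2
```

Request:
{"api": "move_arm", "payload": {"series": [2.8,-0.15,0,0,0,0,0,2.8,0,0,0,0,0,0]}}

```text
time: 23.22
tool_pos: [0.5917, -0.0846, 0.0202]
tcp_rot: [-3.133, -0.236, 0.0]
wrist_force: [-0.2, -0.1, -0.8]
width: 0.359
grip_force: 45.2
```

Request:
{"api": "move_arm", "payload": {"series": [2.8,-0.15,0,0,0,0,0,2.8,0,0,0,0,0,0]}}

```text
time: 23.48
tool_pos: [0.5902, -0.0848, 0.0202]
tcp_rot: [-3.133, -0.236, 0.0]
wrist_force: [0.3, -0.5, -0.4]
width: 0.36
grip_force: 45.2
```

Request:
{"api": "move_arm", "payload": {"series": [2.8,-0.1,0,0,0,0,0,2.8,0,0,0,0,0,0]}}

```text
time: 23.72
tool_pos: [0.5893, -0.085, 0.0203]
tcp_rot: [3.133, 0.236, -0.0]
wrist_force: [-0.2, -0.1, -1.1]
width: 0.361
grip_force: 45.2
```

Request:
{"api": "move_arm", "payload": {"series": [2.8,-0.1,0,0,0,0,0,2.8,0,0,0,0,0,0]}}

```text
time: 23.98
tool_pos: [0.5883, -0.0851, 0.0202]
tcp_rot: [-3.133, -0.236, 0.0]
wrist_force: [0.1, 0.3, -1.5]
width: 0.363
grip_force: 45.2
```

Request:
{"api": "move_arm", "payload": {"series": [2.8,-0.1,0,0,0,0,0,2.8,0,0,0,0,0,0]}}

```text
time: 24.22
tool_pos: [0.588, -0.0852, 0.0205]
tcp_rot: [3.133, 0.236, 0.002]
wrist_force: [3.0, 0.2, -1.4]
width: 0.359
grip_force: 45.1
```

Request:
{"api": "move_arm", "payload": {"series": [2.8,0,0,0.05,0,0,0,2.8,0,0,0,0,0,0,4.4,0,0,0,0,0,0,4.4,0,0,0,0,0,0,4.4,0,0,0,0,0,0]}}

```text
time: 24.85
tool_pos: [0.587, -0.0852, 0.0195]
tcp_rot: [-3.133, -0.236, 0.001]
wrist_force: [-0.1, 0.4, 0.2]
width: 0.512
grip_force: 0.0
```

Request:
{"api": "move_arm", "payload": {"series": [4.4,0,0,-2,0,0,0,4.4,0,0,-4,0,0,0,4.4,0,0,-4,0,0,0,5,0,0,0,0,0,0]}}

```text
time: 25.35
tool_pos: [0.5913, -0.086, 0.126]
tcp_rot: [3.13, 0.236, 0.016]
wrist_force: [1.0, -0.7, -0.2]
width: 0.583
grip_force: 0.0
```

Run:
```python
from h import *
s=read_state(); print(s["tool_pos"],s["wrist_force"])
c=calibration("wrist"); a=grab("wrist",2); x,y=slot(30,-32)/1e3
print(fit("wrist",a.mean(2)<75,"fob",(x,y,8.6),c,z0=.008))
plan([(425,-181,140,-30.5,5)],step=5)
```

```text
[ 0.59131427 -0.08599335  0.12598672] [ 0.96425034 -0.67098756 -0.24262747]
(array([ 0.58816913, -0.08604336,  7.58925957]), np.float64(0.8483732907765406))
-> (425, -181, 140, -30.5, 5)
   [5,-2.92,1.17,-0.32,0,0,-8.5,5,-3.07,0.72,-0.31,0,0,-8.5,5,-3.14,0.26,-0.32,0,0,-8.5,5,-3.14,-0.2,-0.32,0,0,-8.5,5,-3.08,-0.67,-0.31,0.1,0,-8.4]
   [5,-2.95,-1.11,-0.32,0,-0.1,-8.5]
```

Request:
{"api": "move_arm", "payload": {"series": [5,-2.9,1.15,-0.3,0,0,-8.5,5,-3.05,0.7,-0.3,0,0,-8.5,5,-3.15,0.25,-0.3,0,0,-8.5,5,-3.15,-0.2,-0.3,0,0,-8.5,5,-3.1,-0.65,-0.3,0,0,-8.5]}}

```text
time: 26.08
tool_pos: [0.4494, -0.1645, 0.1332]
tcp_rot: [-2.828, -1.362, 0.004]
wrist_force: [0.2, -0.8, 0.3]
width: 0.584
grip_force: 0.0
```

Request:
{"api": "move_arm", "payload": {"series": [5,-2.95,-1.1,-0.3,0,0,-8.5,5,0,0,0,0,0,0,5,0,0,0,0,0,0]}}

```text
time: 26.45
tool_pos: [0.4243, -0.1805, 0.1371]
tcp_rot: [-2.727, -1.558, 0.001]
wrist_force: [0.5, 0.2, -0.2]
width: 0.581
grip_force: 0.0
```

```bash
sed -i 's/E0=np.array.*; YA/E0=np.array([553.8,-57.8]); YA/' h.py; python3 -c "
from h import *
look((.4247,-.181,59.5),-90)"
```

```text
t 26.45 [ 0.4243 -0.1805  0.1371] fob [ 0.4235 -0.1807 60.4425] 0.819
-> (np.float64(423.5320387176543), np.float64(-180.73604662409304), 60, np.float64(-29.557528075763635), 5.0)
   [5,-0.05,-0.05,3.87,0,0,-0.4,5,-0.06,-0.05,3.87,0,0,-0.4]
-> (np.float64(423.5320387176543), np.float64(-180.73604662409304), 11, np.float64(-29.557528075763635), 5.0)
   [5,0,0,2.45,0,0,0,5,0,0.01,2.45,0,0,0]
```

Request:
{"api": "move_arm", "payload": {"series": [5,-0.05,-0.05,3.85,0,0,-0.4,5,-0.05,-0.05,3.85,0,0,-0.4,5,0,0,2.45,0,0,0,5,0,0,2.45,0,0,0,5,0,0,0,0,0,0]}}

```text
time: 27.18
tool_pos: [0.4217, -0.1797, 0.0097]
tcp_rot: [-2.711, -1.579, 0.005]
wrist_force: [-0.1, 0.4, -0.5]
width: 0.586
grip_force: 0.0
```

Request:
{"api": "move_arm", "payload": {"series": [2.8,0,0,0,0,0,0,2.8,0,0,0,0,0,0,2.8,0,0,0,0,0,0,2.8,0,0,0,0,0,0], "grip_force": 45}}

```text
time: 27.68
tool_pos: [0.4239, -0.1814, 0.0126]
tcp_rot: [2.714, 1.58, 0.002]
wrist_force: [0.2, 1.4, 4.3]
width: 0.359
grip_force: 46.0
```

Request:
{"api": "move_arm", "payload": {"series": [2.8,0,0,-1.5,0,0,0,2.8,0,0,-3,0,0,0,2.8,0,0,-3,0,0,0,2.8,0,0,0,0,0,0,2.8,0,0,0,0,0,0]}}

```text
time: 28.3
tool_pos: [0.4228, -0.181, 0.0867]
tcp_rot: [-2.715, -1.581, 0.0]
wrist_force: [0.1, 0.5, -0.5]
width: 0.36
grip_force: 45.6
```

```bash
python3 -c "
from h import *
s=read_state();print(s['tool_pos'],s['width'])
place(-96,YA-90,2.8)"
```

```text
[ 0.42283238 -0.18100969  0.08672753] 0.36024675633862496
-> (np.float64(609.6831609745702), np.float64(-146.44012815587675), 75, -81.4, 2.8)
   [2.8,2.04,2.42,0.2,0,0,8.6,2.8,2.38,2.1,0.19,0,0,8.6,2.8,2.66,1.71,0.2,0,0,8.7,2.8,2.89,1.29,0.19,0,0,8.6,2.8,3.06,0.84,0.2,0,0,8.7]
   [2.8,3.14,0.37,0.19,0,0,8.6]
-> (np.float64(609.6831609745702), np.float64(-146.44012815587675), 23, -81.4, 2.8)
   [2.8,0,0,2.6,0,0,0,2.8,0,0,2.6,0,0,0]
```

Request:
{"api": "move_arm", "payload": {"series": [2.8,2.05,2.4,0.2,0,0,8.6,2.8,2.4,2.1,0.2,0,0,8.6,2.8,2.65,1.7,0.2,0,0,8.7,2.8,2.9,1.3,0.2,0,0,8.6,2.8,3.05,0.85,0.2,0,0,8.7]}}

```text
time: 28.92
tool_pos: [0.5784, -0.1515, 0.0746]
tcp_rot: [-3.106, -0.462, 0.005]
wrist_force: [0.4, 0.5, -0.1]
width: 0.36
grip_force: 45.5
```

Request:
{"api": "move_arm", "payload": {"series": [2.8,3.15,0.35,0.2,0,0,8.6,2.8,0,0,0,0,0,0,2.8,0,0,0,0,0,0]}}

```text
time: 29.3
tool_pos: [0.6083, -0.1457, 0.073]
tcp_rot: [-3.131, -0.238, 0.006]
wrist_force: [-0.9, -0.6, -1.6]
width: 0.36
grip_force: 45.5
```

```bash
python3 -c "
from h import *
s=read_state();print(s['tool_pos'],s['width'])
place(-96,YA-90,2.8)"
```

```text
[ 0.60830405 -0.14574488  0.07299785] 0.3599343441759037
-> (np.float64(609.6831609745702), np.float64(-146.44012815587675), 75, -81.4, 2.8)
   [2.8,0.13,0.09,-0.2,-0.1,0.2,0.1]
-> (np.float64(609.6831609745702), np.float64(-146.44012815587675), 23, -81.4, 2.8)
   [2.8,0,0,2.6,0,0,0,2.8,0,0,2.6,0,0,0]
```

Request:
{"api": "move_arm", "payload": {"series": [2.8,0.1,0.1,2.5,0,0,0,2.8,0,0,2.4,0,0,0,2.8,0,0,0,0,0,0,2.8,0,0,0.1,0,0,0,2.8,0,0,0,0,0,0]}}

```text
time: 29.92
tool_pos: [0.6119, -0.1474, 0.0261]
tcp_rot: [3.132, 0.236, 0.003]
wrist_force: [0.5, 0.0, -0.2]
width: 0.363
grip_force: 45.5
```

Request:
{"api": "move_arm", "payload": {"series": [2.8,0,0,0.1,0,0,0,2.8,0,0,0,0,0,0]}}

```text
time: 30.18
tool_pos: [0.6115, -0.147, 0.0243]
tcp_rot: [3.132, 0.236, 0.001]
wrist_force: [-1.1, -0.1, -0.6]
width: 0.359
grip_force: 45.5
```

Request:
{"api": "move_arm", "payload": {"series": [2.8,0,0,0.1,0,0,0,2.8,0,0,0,0,0,0]}}

```text
time: 30.42
tool_pos: [0.6111, -0.1469, 0.0226]
tcp_rot: [-3.133, -0.236, 0.0]
wrist_force: [-0.3, 0.2, -0.9]
width: 0.359
grip_force: 45.5
```

Request:
{"api": "move_arm", "payload": {"series": [2.8,0,0,0.1,0,0,0,2.8,0,0,0,0,0,0]}}

```text
time: 30.68
tool_pos: [0.611, -0.1469, 0.0216]
tcp_rot: [-3.133, -0.236, 0.0]
wrist_force: [0.4, 0.7, -0.3]
width: 0.358
grip_force: 45.5
```

Slide first (most of the way), then the final touch down.

Request:
{"api": "move_arm", "payload": {"series": [2.8,0,0,0.1,0,0,0,2.8,0,0,0,0,0,0]}}

```text
time: 30.92
tool_pos: [0.6112, -0.147, 0.0208]
tcp_rot: [3.133, 0.236, 0.0]
wrist_force: [0.3, -1.2, -1.2]
width: 0.359
grip_force: 45.5
```

Request:
{"api": "move_arm", "payload": {"series": [2.8,-0.4,0,0,0,0,0,2.8,-0.4,0,0,0,0,0,2.8,-0.2,0,0,0,0,0,2.8,0,0,0,0,0,0]}}

```text
time: 31.42
tool_pos: [0.6009, -0.1485, 0.0208]
tcp_rot: [-3.133, -0.236, 0.0]
wrist_force: [-0.7, 0.9, -0.2]
width: 0.356
grip_force: 45.5
```

Request:
{"api": "move_arm", "payload": {"series": [2.8,-0.1,0,0,0,0,0,2.8,0,0,0,0,0,0]}}

```text
time: 31.68
tool_pos: [0.6003, -0.1486, 0.0208]
tcp_rot: [3.133, 0.236, -0.0]
wrist_force: [-0.2, 0.4, -1.1]
width: 0.362
grip_force: 45.5
```

Request:
{"api": "move_arm", "payload": {"series": [2.8,-0.1,0,0,0,0,0,2.8,0,0,0,0,0,0]}}

```text
time: 31.92
tool_pos: [0.5992, -0.1488, 0.0207]
tcp_rot: [-3.133, -0.236, 0.0]
wrist_force: [0.8, 0.9, -0.3]
width: 0.355
grip_force: 45.5
```

Request:
{"api": "move_arm", "payload": {"series": [2.8,-0.1,0,0,0,0,0,2.8,0,0,0,0,0,0]}}

```text
time: 32.17
tool_pos: [0.5982, -0.1489, 0.0208]
tcp_rot: [-3.133, -0.236, 0.0]
wrist_force: [-1.1, 0.7, -1.4]
width: 0.36
grip_force: 45.5
```

Request:
{"api": "move_arm", "payload": {"series": [2.8,-0.1,0,0,0,0,0,2.8,0,0,0,0,0,0]}}

```text
time: 32.42
tool_pos: [0.5975, -0.1491, 0.0209]
tcp_rot: [3.133, 0.236, 0.001]
wrist_force: [0.4, -0.3, -1.5]
width: 0.361
grip_force: 45.6
```

Request:
{"api": "move_arm", "payload": {"series": [2.8,-0.1,0,0,0,0,0,2.8,0,0,0,0,0,0]}}

```text
time: 32.67
tool_pos: [0.5969, -0.1492, 0.021]
tcp_rot: [3.133, 0.236, 0.002]
wrist_force: [2.3, -0.0, -2.0]
width: 0.359
grip_force: 45.5
```

Request:
{"api": "move_arm", "payload": {"series": [2.8,-0.1,0,0,0,0,0,2.8,0,0,0,0,0,0]}}

```text
time: 32.92
tool_pos: [0.5956, -0.1495, 0.021]
tcp_rot: [3.132, 0.236, 0.001]
wrist_force: [2.8, -0.4, -1.9]
width: 0.362
grip_force: 45.5
```

Request:
{"api": "move_arm", "payload": {"series": [2.8,0,0,0.05,0,0,0,2.8,0,0,0,0,0,0,4.4,0,0,0,0,0,0,4.4,0,0,0,0,0,0,4.4,0,0,0,0,0,0]}}

```text
time: 33.55
tool_pos: [0.5948, -0.1493, 0.0199]
tcp_rot: [-3.132, -0.236, 0.002]
wrist_force: [-0.6, -0.3, -0.4]
width: 0.514
grip_force: 0.0
```

Request:
{"api": "move_arm", "payload": {"series": [4.4,0,0,-2,0,0,0,4.4,0,0,-4,0,0,0,4.4,0,0,-5,0,0,0,4.4,0,0,-5,0,0,0,5,0,0,0,0,0,0]}}

```text
time: 34.17
tool_pos: [0.5995, -0.1506, 0.1884]
tcp_rot: [3.128, 0.236, 0.019]
wrist_force: [-1.0, -0.1, 1.0]
width: 0.587
grip_force: 0.0
```

Run:
```python
from h import *
s=read_state(); print(s["tool_pos"],s["wrist_force"])
c=calibration("wrist"); a=grab("wrist",2); np.save("w.npy",a);save(a,"w6.png",g=1)
for yo in(-32,-96):
    x,y=slot(30,yo)/1e3; print(fit("wrist",a.mean(2)<75,"fob",(x,y,8.6),c,z0=.008))
plan([(520,-30,160,10,5),(434,74,140,107.5,5)],step=5)
```

```text
[ 0.59946336 -0.15057865  0.18837305] [-0.95581337 -0.052073    0.96672055]
(array([ 0.58832123, -0.08595521,  6.52348442]), np.float64(0.7343030303030303))
(array([ 0.59600697, -0.14998635,  7.8107781 ]), np.float64(0.7526663001649258))
-> (520, -30, 160, 10, 5)
   [5,-0.52,-1.18,0.2,0,0,-8.3,5,-0.35,-1.24,0.2,0,0,-8.3,5,-0.16,-1.28,0.2,0,0,-8.3,5,0.03,-1.28,0.2,0,0,-8.3,5,0.21,-1.28,0.2,0,0,-8.3]
   [5,0.39,-1.22,0.2,0,0,-8.3,5,0.56,-1.16,0.21,0,0,-8.3,5,0.73,-1.07,0.2,0,0,-8.3,5,0.87,-0.95,0.2,0.1,0,-8.3,5,1,-0.81,0.2,0,0,-8.3]
   [5,1.1,-0.66,0.2,0.1,0,-8.4]
-> (434, 74, 140, 107.5, 5)
   [5,1.07,-0.61,0.18,0,0,-8.9,5,1.15,-0.43,0.18,0,0,-8.9,5,1.2,-0.25,0.19,0,0,-8.9,5,1.22,-0.06,0.18,0,0,-8.8,5,1.22,0.13,0.18,0,0,-8.9]
   [5,1.19,0.31,0.18,0,0,-8.8,5,1.12,0.49,0.18,0,0,-8.9,5,1.04,0.66,0.18,0,0,-8.8,5,0.92,0.81,0.19,0,0,-8.9,5,0.78,0.95,0.18,0,0,-8.8]
   [5,0.63,1.05,0.18,0,0,-8.9]
```

View pics/w6.png

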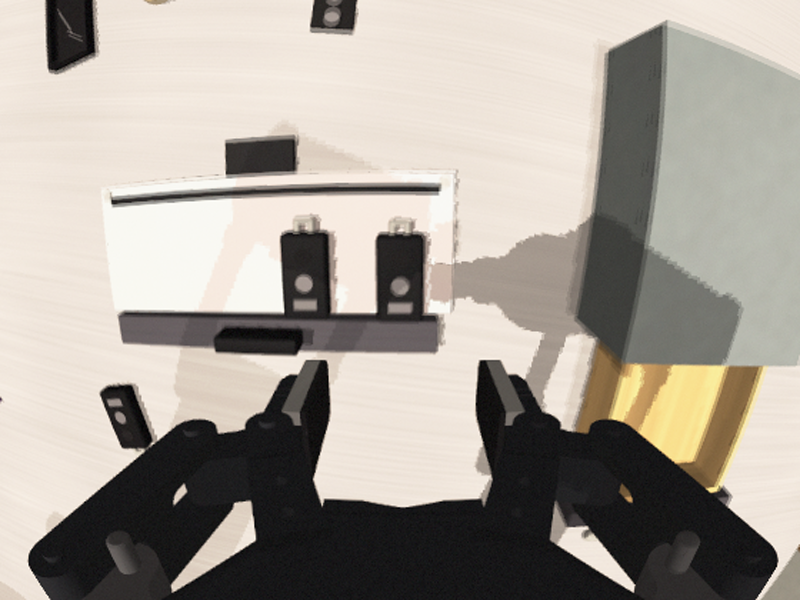

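Both placed fobs sit flush with their loops pointing away. Fob B is at (127,415) in this view. I'll go to it keeping the current yaw.

Run:
```python
from h import *
plan([(434,74,145,-72.5,5)],step=5)
```

```text
-> (434, 74, 145, -72.5, 5)
   [5,-2.11,-4.09,0.61,0,0,-1.5,5,-2.01,-4.14,0.61,0,0,-1.5,5,-1.89,-4.2,0.62,0,0,-1.5,5,-1.79,-4.24,0.61,0,-0.1,-1.5,5,-1.67,-4.29,0.61,0,0,-1.4]
   [5,-1.57,-4.32,0.62,0.1,0,-1.5]
```

Request:
{"api": "move_arm", "payload": {"series": [5,-2.1,-4.1,0.6,0,0,-1.5,5,-2,-4.15,0.6,0,0,-1.5,5,-1.9,-4.2,0.6,0,0,-1.5,5,-1.8,-4.25,0.6,0,0,-1.5,5,-1.65,-4.3,0.6,0,0,-1.5]}}

```text
time: 34.9
tool_pos: [0.4578, 0.0384, 0.1483]
tcp_rot: [-3.11, -0.441, 0.006]
wrist_force: [0.7, 1.2, 0.3]
width: 0.583
grip_force: 0.0
```

Request:
{"api": "move_arm", "payload": {"series": [5,-1.55,-4.3,0.6,0,0,-1.5,5,0,0,0,0,0,0,5,0,0,0,0,0,0,5,0,0,0,0,0,0]}}

```text
time: 35.4
tool_pos: [0.4342, 0.0737, 0.1442]
tcp_rot: [3.105, 0.479, -0.0]
wrist_force: [0.7, -0.1, -0.4]
width: 0.585
grip_force: 0.0
```

```bash
python3 -c "
from h import *
look((.434,.075,-162.5),90)"
```

```text
t 35.4 [0.4342 0.0737 0.1442] fob [ 4.337000e-01  7.430000e-02 -1.615684e+02] 0.809
-> (np.float64(433.6966204650799), np.float64(74.25005249651397), 60, np.float64(-71.56837297419602), 5.0)
   [5,-0.02,-0.03,4.22,0,0,-0.4,5,-0.01,-0.04,4.21,0,0,-0.5]
-> (np.float64(433.6966204650799), np.float64(74.25005249651397), 11, np.float64(-71.56837297419602), 5.0)
   [5,0,0,2.45,0,0,0,5,0,0,2.45,0,0,0]
```

Request:
{"api": "move_arm", "payload": {"series": [5,0,0,4.2,0,0,-0.4,5,0,-0.05,4.2,0,0,-0.4,5,0,0,2.4,0,0,0,5,0,0,2.4,0,0,0,5,0,0,0,0,0,0]}}

```text
time: 36.12
tool_pos: [0.4318, 0.0741, 0.0106]
tcp_rot: [-3.101, -0.501, 0.007]
wrist_force: [-0.0, -0.0, -0.0]
width: 0.585
grip_force: 0.0
```

Request:
{"api": "move_arm", "payload": {"series": [2.8,0,0,0,0,0,0,2.8,0,0,0,0,0,0,2.8,0,0,0,0,0,0,2.8,0,0,0,0,0,0], "grip_force": 45}}

```text
time: 36.62
tool_pos: [0.4344, 0.075, 0.0133]
tcp_rot: [3.101, 0.503, 0.003]
wrist_force: [-0.8, -0.9, 5.7]
width: 0.364
grip_force: 45.0
```

Request:
{"api": "move_arm", "payload": {"series": [2.8,0,0,-1.5,0,0,0,2.8,0,0,-3,0,0,0,2.8,0,0,-3,0,0,0,2.8,0,0,0,0,0,0,2.8,0,0,0,0,0,0]}}

```text
time: 37.25
tool_pos: [0.4329, 0.0749, 0.0871]
tcp_rot: [-3.101, -0.503, 0.0]
wrist_force: [-1.0, -0.3, -0.9]
width: 0.357
grip_force: 44.6
```

```bash
python3 -c "
from h import *
s=read_state();print(s['tool_pos'],s['width'])
place(32,YA+90,2.8)"
```

```text
[0.43292474 0.07489907 0.08711966] 0.35742416086502954
-> (np.float64(590.5426370137754), np.float64(-19.87931138186001), 75, 98.6, 2.8)
   [2.8,0.63,0.74,0.06,0,0,-9,2.8,0.51,0.82,0.07,0,0,-9,2.8,0.37,0.89,0.06,0,0,-9,2.8,0.22,0.94,0.06,0,0,-8.9,2.8,0.08,0.97,0.07,0,0,-9]
   [2.8,-0.07,0.97,0.06,0,0,-8.9,2.8,-0.22,0.94,0.06,0,0,-9,2.8,-0.37,0.89,0.07,0,0,-8.9,2.8,-0.5,0.83,0.06,0,0,-9,2.8,-0.62,0.74,0.07,0,0,-8.9]
   [2.8,-0.73,0.64,0.06,0,0,-9,2.8,-0.83,0.51,0.06,0,0,-8.9,2.8,-0.89,0.38,0.07,0,0,-9,2.8,-0.93,0.23,0.06,0,0,-8.9,2.8,-0.97,0.09,0.06,0,0,-9]
   [2.8,-0.97,-0.06,0.07,0,0,-8.9,2.8,-0.94,-0.22,0.06,0,0,-9,2.8,-0.9,-0.35,0.06,0,0,-8.9,2.8,-0.83,-0.5,0.07,0,0,-9]
-> (np.float64(590.5426370137754), np.float64(-19.87931138186001), 23, 98.6, 2.8)
   [2.8,0,0,2.6,0,0,0,2.8,0,0,2.6,0,0,0]
```

Request:
{"api": "move_arm", "payload": {"series": [2.8,0.65,0.75,0.05,0,0,-9,2.8,0.5,0.8,0.05,0,0,-9,2.8,0.35,0.9,0.05,0,0,-9,2.8,0.2,0.95,0.05,0,0,-9,2.8,0.1,0.95,0.05,0,0,-9]}}

```text
time: 37.88
tool_pos: [0.4733, 0.0497, 0.083]
tcp_rot: [-2.667, -1.657, 0.005]
wrist_force: [-0.6, 0.7, -1.0]
width: 0.363
grip_force: 44.6
```

Request:
{"api": "move_arm", "payload": {"series": [2.8,-0.05,0.95,0.05,0,0,-9,2.8,-0.2,0.95,0.05,0,0,-9,2.8,-0.35,0.9,0.05,0,0,-9,2.8,-0.5,0.85,0.05,0,0,-9,2.8,-0.6,0.75,0.05,0,0,-9]}}

```text
time: 38.5
tool_pos: [0.5154, 0.0258, 0.0803]
tcp_rot: [-1.829, -2.551, 0.003]
wrist_force: [0.7, -0.5, -0.7]
width: 0.36
grip_force: 44.6
```

Request:
{"api": "move_arm", "payload": {"series": [2.8,-0.75,0.65,0.05,0,0,-9,2.8,-0.85,0.5,0.05,0,0,-9,2.8,-0.9,0.4,0.05,0,0,-9,2.8,-0.95,0.25,0.05,0,0,-9,2.8,-0.95,0.1,0.05,0,0,-9]}}

```text
time: 39.12
tool_pos: [0.5576, 0.0012, 0.0777]
tcp_rot: [-0.713, -3.056, 0.001]
wrist_force: [-0.0, 0.9, -0.9]
width: 0.36
grip_force: 44.6
```

Request:
{"api": "move_arm", "payload": {"series": [2.8,-0.95,-0.05,0.05,0,0,-9,2.8,-0.95,-0.2,0.05,0,0,-8.5,2.8,-0.9,-0.35,0.05,0,0,-8.5,2.8,-0.85,-0.5,0,0,0,-8.5,2.8,0,0,0,0,0,0]}}

```text
time: 39.75
tool_pos: [0.5916, -0.0184, 0.0765]
tcp_rot: [0.214, -3.131, -0.001]
wrist_force: [-0.2, -0.7, 0.4]
width: 0.355
grip_force: 44.6
```

```bash
python3 -c "
from h import *
s=read_state();print(s['tool_pos'],s['width'],s['tcp_rot'])
place(32,YA+90,2.8)"
```

```text
[ 0.59164666 -0.01837181  0.07654283] 0.35542628384736724 [ 2.13526893e-01 -3.13145509e+00 -5.80514256e-04]
-> (np.float64(590.5426370137754), np.float64(-19.87931138186001), 75, 98.6, 2.8)
   [2.8,0.13,-0.13,0.15,0,-0.2,-0.8]
-> (np.float64(590.5426370137754), np.float64(-19.87931138186001), 23, 98.6, 2.8)
   [2.8,0,0,2.6,0,0,0,2.8,0,-0.01,2.6,0,0,0]
```

Request:
{"api": "move_arm", "payload": {"series": [2.8,0.15,-0.15,2.6,0,0,-0.8,2.8,0,0,2.5,0,0,0,2.8,0,0,0,0,0,0,2.8,0,0,0.1,0,0,0,2.8,0,0,0,0,0,0]}}

```text
time: 40.38
tool_pos: [0.5921, -0.0199, 0.0274]
tcp_rot: [-0.238, 3.131, -0.0]
wrist_force: [-0.4, -0.2, 0.4]
width: 0.36
grip_force: 44.6
```

Request:
{"api": "move_arm", "payload": {"series": [2.8,0,0,0.1,0,0,0,2.8,0,0,0,0,0,0]}}

```text
time: 40.62
tool_pos: [0.5916, -0.0199, 0.0259]
tcp_rot: [-0.238, 3.132, -0.0]
wrist_force: [0.7, 0.3, -1.5]
width: 0.359
grip_force: 44.6
```

Request:
{"api": "move_arm", "payload": {"series": [2.8,0,0,0.1,0,0,0,2.8,0,0,0,0,0,0]}}

```text
time: 40.88
tool_pos: [0.5912, -0.0199, 0.0242]
tcp_rot: [0.239, -3.132, -0.0]
wrist_force: [0.0, 0.0, -1.1]
width: 0.358
grip_force: 44.6
```

Request:
{"api": "move_arm", "payload": {"series": [2.8,0,0,0.1,0,0,0,2.8,0,0,0,0,0,0]}}

```text
time: 41.12
tool_pos: [0.5911, -0.0199, 0.0231]
tcp_rot: [0.239, -3.132, -0.0]
wrist_force: [0.2, -0.4, -0.4]
width: 0.357
grip_force: 44.6
```

Request:
{"api": "move_arm", "payload": {"series": [2.8,0,0,0.1,0,0,0,2.8,0,0,0,0,0,0]}}

```text
time: 41.38
tool_pos: [0.5911, -0.0199, 0.0221]
tcp_rot: [0.239, -3.132, -0.0]
wrist_force: [0.4, 0.5, -0.7]
width: 0.359
grip_force: 44.6
```

Request:
{"api": "move_arm", "payload": {"series": [2.8,0.3,0,0,0,0,0,2.8,0.3,0,0,0,0,0,2.8,0.2,0,0,0,0,0,2.8,0,0,0,0,0,0]}}

```text
time: 41.88
tool_pos: [0.5831, -0.0211, 0.0223]
tcp_rot: [0.239, -3.132, -0.0]
wrist_force: [-0.5, -0.0, -0.8]
width: 0.359
grip_force: 44.6
```

Request:
{"api": "move_arm", "payload": {"series": [2.8,0.1,0,0,0,0,0,2.8,0,0,0,0,0,0]}}

```text
time: 42.12
tool_pos: [0.5824, -0.0213, 0.0223]
tcp_rot: [-0.239, 3.132, -0.0]
wrist_force: [0.1, -0.4, -0.5]
width: 0.36
grip_force: 44.6
```

Request:
{"api": "move_arm", "payload": {"series": [2.8,0.1,0,0,0,0,0,2.8,0,0,0,0,0,0]}}

```text
time: 42.38
tool_pos: [0.5813, -0.0214, 0.0223]
tcp_rot: [0.239, -3.132, -0.0]
wrist_force: [1.2, 0.3, -1.0]
width: 0.358
grip_force: 44.6
```

Request:
{"api": "move_arm", "payload": {"series": [2.8,0.1,0,0.05,0,0,0,2.8,0,0,0,0,0,0]}}

```text
time: 42.62
tool_pos: [0.5802, -0.0216, 0.0217]
tcp_rot: [0.239, -3.132, -0.0]
wrist_force: [0.5, -0.7, 0.2]
width: 0.362
grip_force: 44.6
```

Request:
{"api": "move_arm", "payload": {"series": [2.8,0.1,0,0,0,0,0,2.8,0,0,0,0,0,0]}}

```text
time: 42.88
tool_pos: [0.5793, -0.0217, 0.0218]
tcp_rot: [0.239, -3.132, -0.0]
wrist_force: [-0.9, -0.5, -1.2]
width: 0.36
grip_force: 44.6
```

Request:
{"api": "move_arm", "payload": {"series": [2.8,0.1,0,0,0,0,0,2.8,0,0,0,0,0,0]}}

```text
time: 43.12
tool_pos: [0.5783, -0.0219, 0.0218]
tcp_rot: [0.239, -3.132, -0.0]
wrist_force: [-0.3, -0.6, -0.9]
width: 0.36
grip_force: 44.6
```

Request:
{"api": "move_arm", "payload": {"series": [2.8,0.08,0,0,0,0,0,2.8,0,0,0,0,0,0]}}

```text
time: 43.38
tool_pos: [0.5776, -0.022, 0.0218]
tcp_rot: [-0.239, 3.132, -0.0]
wrist_force: [0.5, 0.2, -0.8]
width: 0.361
grip_force: 44.6
```

Request:
{"api": "move_arm", "payload": {"series": [2.8,0.08,0,0,0,0,0,2.8,0,0,0,0,0,0]}}

```text
time: 43.62
tool_pos: [0.5774, -0.022, 0.022]
tcp_rot: [-0.239, 3.131, -0.0]
wrist_force: [1.6, 1.1, -0.9]
width: 0.364
grip_force: 44.5
```

Request:
{"api": "move_arm", "payload": {"series": [2.8,0.08,0,0,0,0,0,2.8,0,0,0,0,0,0]}}

```text
time: 43.88
tool_pos: [0.5768, -0.0222, 0.0221]
tcp_rot: [-0.239, 3.131, -0.0]
wrist_force: [3.4, 0.2, -1.1]
width: 0.359
grip_force: 44.5
```

Request:
{"api": "move_arm", "payload": {"series": [2.8,0,0,0.08,0,0,0,2.8,0,0,0,0,0,0,4.4,0,0,0,0,0,0,4.4,0,0,0,0,0,0,4.4,0,0,0,0,0,0]}}

```text
time: 44.5
tool_pos: [0.575, -0.0223, 0.0204]
tcp_rot: [0.238, -3.131, -0.0]
wrist_force: [0.0, -0.6, -0.8]
width: 0.514
grip_force: 0.0
```

Request:
{"api": "move_arm", "payload": {"series": [4.4,0,0,-2,0,0,0,4.4,0,0,-4,0,0,0,4.4,0,0,-5,0,0,0,5,0,0,0,0,0,0,5,0,0,0,0,0,0]}}

```text
time: 45.12
tool_pos: [0.5762, -0.0222, 0.1321]
tcp_rot: [-0.239, 3.131, -0.0]
wrist_force: [-0.5, 0.2, -1.7]
width: 0.584
grip_force: 0.0
```

Run:
```python
from h import *
s=read_state(); print(s["tool_pos"],s["wrist_force"])
a=grab("top",3); c=calibration("top"); g=a.mean(2); np.save("top2.npy",a)
for k,p in [("fob",(.569,.390,-36)),("hand",(.428,.3865,-188.8))]:
    f,q=fit("top",g<58,k,p,c,pad=25); print(k,f.round(4),round(q,3))
plan([(568,390,140,53.5,5)],step=5.5)
```

```text
[ 0.5762034  -0.02224588  0.13214433] [-0.48370825  0.24279661 -1.66389245]
fob [  0.5693   0.3908 -37.0955] 0.893
hand [   0.4276    0.3866 -188.2948] 0.788
-> (568, 390, 140, 53.5, 5)
   [5,-0.7,5.1,-0.13,0,0,5.7,5,-0.18,5.15,-0.13,0,0,5.6,5,0.31,5.15,-0.13,0,0,5.7,5,0.83,5.08,-0.13,0,0,5.6,5,1.31,4.98,-0.12,0,0,5.7]
   [5,1.81,4.83,-0.13,0,-0.1,5.6,5,2.27,4.63,-0.14,0,0,5.7,5,2.71,4.37,-0.13,-0.1,0,5.6]
```

Request:
{"api": "move_arm", "payload": {"series": [5,-0.7,5.1,-0.1,0,0,5.7,5,-0.2,5.15,-0.1,0,0,5.6,5,0.3,5.15,-0.1,0,0,5.7,5,0.85,5.1,-0.1,0,0,5.6,5,1.3,5,-0.1,0,0,5.7]}}

```text
time: 45.9
tool_pos: [0.5709, 0.2369, 0.1343]
tcp_rot: [-0.539, -3.092, 0.003]
wrist_force: [0.2, -0.4, -0.2]
width: 0.587
grip_force: 0.0
```

Request:
{"api": "move_arm", "payload": {"series": [5,1.8,4.85,-0.1,0,0,5.6,5,2.25,4.65,-0.1,0,0,5.7,5,2.7,4.35,-0.1,0,0,5.6,5,0,0,0,0,0,0,5,0,0,0,0,0,0]}}

```text
time: 46.52
tool_pos: [0.5691, 0.3896, 0.1372]
tcp_rot: [-0.981, -2.983, 0.005]
wrist_force: [0.1, -0.6, -0.1]
width: 0.583
grip_force: 0.0
```

```bash
python3 -c "
from h import *
look((.569,.392,-36.5),90)"
```

```text
t 46.52 [0.5691 0.3896 0.1372] fob [  0.5675   0.3927 -37.133 ] 0.816
-> (np.float64(567.4603310663518), np.float64(392.71850162378576), 60, np.float64(52.86696421242365), 5.0)
   [5,0.2,0.1,3.89,-0.1,0,0.3,5,0.2,0.1,3.9,0,0,0.3]
-> (np.float64(567.4603310663518), np.float64(392.71850162378576), 11, np.float64(52.86696421242365), 5.0)
   [5,0,0,2.45,0,0,0,5,0,0,2.45,0,0,0]
```

Request:
{"api": "move_arm", "payload": {"series": [5,0.2,0.1,3.9,0,0,0.3,5,0.2,0.1,3.9,0,0,0.3,5,0,0,2.4,0,0,0,5,0,0,2.4,0,0,0,5,0,0,0,0,0,0]}}

```text
time: 47.25
tool_pos: [0.5662, 0.3914, 0.0102]
tcp_rot: [-1.0, -2.974, 0.007]
wrist_force: [-0.7, -0.1, -0.5]
width: 0.586
grip_force: 0.0
```

Request:
{"api": "move_arm", "payload": {"series": [2.8,0,0,0,0,0,0,2.8,0,0,0,0,0,0,2.8,0,0,0,0,0,0,2.8,0,0,0,0,0,0], "grip_force": 45}}

```text
time: 47.75
tool_pos: [0.5687, 0.3947, 0.0143]
tcp_rot: [0.998, 2.977, 0.002]
wrist_force: [-0.2, -0.8, 4.3]
width: 0.354
grip_force: 47.1
```

Request:
{"api": "move_arm", "payload": {"series": [2.8,0,0,-1.5,0,0,0,2.8,0,0,-3,0,0,0,2.8,0,0,-3,0,0,0,2.8,0,0,0,0,0,0,2.8,0,0,0,0,0,0]}}

```text
time: 48.38
tool_pos: [0.5676, 0.3941, 0.0877]
tcp_rot: [-0.999, -2.978, 0.001]
wrist_force: [0.1, 0.3, -1.3]
width: 0.357
grip_force: 46.7
```

```bash
python3 -c "
from h import *
s=read_state();print(s['tool_pos'],s['width'])
place(96,YA+90,2.8)"
```

```text
[0.56755503 0.39410159 0.08769633] 0.3572802582454712
-> (np.float64(580.9723750333781), np.float64(43.40109700514836), 75, 98.6, 2.8)
   [2.8,-2.78,-3.4,0.16,0,0,-5.7,2.8,-2.42,-3.65,0.16,0,0,-5.7,2.8,-2.05,-3.88,0.16,0,0,-5.7,2.8,-1.66,-4.06,0.16,0,0,-5.7,2.8,-1.24,-4.21,0.16,0,0,-5.7]
   [2.8,-0.82,-4.31,0.16,0,0,-5.7,2.8,-0.39,-4.37,0.16,0,0,-5.7,2.8,0.05,-4.39,0.16,0,0,-5.8]
-> (np.float64(580.9723750333781), np.float64(43.40109700514836), 23, 98.6, 2.8)
   [2.8,0,0,2.6,0,0,0,2.8,0,0,2.6,0,0,0]
```

Request:
{"api": "move_arm", "payload": {"series": [2.8,-2.8,-3.4,0.15,0,0,-5.7,2.8,-2.4,-3.65,0.15,0,0,-5.7,2.8,-2.05,-3.9,0.15,0,0,-5.7,2.8,-1.65,-4.05,0.15,0,0,-5.7,2.8,-1.25,-4.2,0.15,0,0,-5.7]}}

```text
time: 49.0
tool_pos: [0.5747, 0.1734, 0.0784]
tcp_rot: [-0.229, -3.13, 0.002]
wrist_force: [0.1, -0.5, 0.1]
width: 0.359
grip_force: 46.7
```

Request:
{"api": "move_arm", "payload": {"series": [2.8,-0.8,-4.3,0.15,0,0,-5.7,2.8,-0.4,-4.35,0.15,0,0,-5.7,2.8,0.05,-4.4,0.15,0,0,-5.8,2.8,0,0,0,0,0,0,2.8,0,0,0,0,0,0]}}

```text
time: 49.62
tool_pos: [0.5802, 0.0439, 0.0747]
tcp_rot: [0.233, -3.13, -0.001]
wrist_force: [-0.1, 0.7, 0.0]
width: 0.362
grip_force: 46.7
```

```bash
python3 -c "
from h import *
s=read_state();print(s['tool_pos'],s['width'])
place(96,YA+90,2.8)"
```

```text
[0.58019882 0.043899   0.07466548] 0.36188163870577844
-> (np.float64(580.9723750333781), np.float64(43.40109700514836), 75, 98.6, 2.8)
   [2.8,-0.07,-0.06,-0.03,0,-0.1,-0.1]
-> (np.float64(580.9723750333781), np.float64(43.40109700514836), 23, 98.6, 2.8)
   [2.8,0,0,2.6,0,0,0,2.8,0,0,2.6,0,0,0]
```

Request:
{"api": "move_arm", "payload": {"series": [2.8,-0.05,-0.05,2.5,0,0,-0.1,2.8,0,0,2.4,0,0,0,2.8,0,0,0,0,0,0,2.8,0,0,0,0,0,0,2.8,0,0,0,0,0,0]}}

```text
time: 50.25
tool_pos: [0.5829, 0.0439, 0.0282]
tcp_rot: [-0.239, 3.13, -0.0]
wrist_force: [-0.4, -0.6, -1.2]
width: 0.354
grip_force: 46.7
```

Request:
{"api": "move_arm", "payload": {"series": [2.8,0,0,0.1,0,0,0,2.8,0,0,0,0,0,0]}}

```text
time: 50.5
tool_pos: [0.5821, 0.0433, 0.0265]
tcp_rot: [-0.238, 3.132, -0.0]
wrist_force: [-0.0, -0.1, -0.4]
width: 0.358
grip_force: 46.7
```

Request:
{"api": "move_arm", "payload": {"series": [2.8,0,0,0.1,0,0,0,2.8,0,0,0,0,0,0]}}

```text
time: 50.75
tool_pos: [0.5817, 0.0433, 0.0249]
tcp_rot: [0.239, -3.132, -0.0]
wrist_force: [-0.0, 0.2, -0.9]
width: 0.354
grip_force: 46.7
```

Request:
{"api": "move_arm", "payload": {"series": [2.8,0.3,0,0.15,0,0,0,2.8,0.4,0,0,0,0,0,2.8,0.3,0,0,0,0,0,2.8,0,0,0,0,0,0]}}

```text
time: 51.25
tool_pos: [0.5715, 0.0418, 0.0234]
tcp_rot: [0.239, -3.132, 0.0]
wrist_force: [0.7, -0.6, -1.1]
width: 0.357
grip_force: 46.7
```

Request:
{"api": "move_arm", "payload": {"series": [2.8,0.1,0,0.05,0,0,0,2.8,0,0,0,0,0,0]}}

```text
time: 51.5
tool_pos: [0.5709, 0.0417, 0.023]
tcp_rot: [0.239, -3.132, 0.0]
wrist_force: [0.1, -0.1, -0.6]
width: 0.351
grip_force: 46.7
```

Request:
{"api": "move_arm", "payload": {"series": [2.8,0.1,0,0,0,0,0,2.8,0,0,0,0,0,0]}}

```text
time: 51.75
tool_pos: [0.5699, 0.0415, 0.0229]
tcp_rot: [0.239, -3.132, 0.0]
wrist_force: [-0.1, -0.4, -0.9]
width: 0.355
grip_force: 46.7
```

Request:
{"api": "move_arm", "payload": {"series": [2.8,0.08,0,0,0,0,0,2.8,0,0,0,0,0,0]}}

```text
time: 52.0
tool_pos: [0.5691, 0.0414, 0.0229]
tcp_rot: [0.239, -3.132, -0.0]
wrist_force: [0.6, -0.1, -1.0]
width: 0.363
grip_force: 46.7
```

Request:
{"api": "move_arm", "payload": {"series": [2.8,0.07,0,0,0,0,0,2.8,0,0,0,0,0,0]}}

```text
time: 52.25
tool_pos: [0.5684, 0.0413, 0.023]
tcp_rot: [0.239, -3.132, -0.0]
wrist_force: [-0.1, -0.5, -0.7]
width: 0.356
grip_force: 46.7
```

Request:
{"api": "move_arm", "payload": {"series": [2.8,0.07,0,0,0,0,0,2.8,0,0,0,0,0,0]}}

```text
time: 52.5
tool_pos: [0.5677, 0.0412, 0.023]
tcp_rot: [0.239, -3.132, -0.0]
wrist_force: [0.3, 0.4, -0.1]
width: 0.357
grip_force: 46.7
```

Request:
{"api": "move_arm", "payload": {"series": [2.8,0.07,0,0,0,0,0,2.8,0,0,0,0,0,0]}}

```text
time: 52.75
tool_pos: [0.567, 0.0411, 0.023]
tcp_rot: [0.239, -3.132, 0.0]
wrist_force: [0.0, 0.6, -0.8]
width: 0.356
grip_force: 46.7
```

Request:
{"api": "move_arm", "payload": {"series": [2.8,0.07,0,0,0,0,0,2.8,0,0,0,0,0,0]}}

```text
time: 53.0
tool_pos: [0.5663, 0.041, 0.023]
tcp_rot: [0.239, -3.132, -0.0]
wrist_force: [0.4, -0.7, -0.9]
width: 0.358
grip_force: 46.7
```

Request:
{"api": "move_arm", "payload": {"series": [2.8,0.07,0,0,0,0,0,2.8,0,0,0,0,0,0]}}

```text
time: 53.25
tool_pos: [0.5656, 0.0409, 0.0229]
tcp_rot: [0.239, -3.132, -0.0]
wrist_force: [-0.4, -0.6, -0.4]
width: 0.359
grip_force: 46.7
```

Request:
{"api": "move_arm", "payload": {"series": [2.8,0.07,0,0,0,0,0,2.8,0,0,0,0,0,0]}}

```text
time: 53.5
tool_pos: [0.565, 0.0408, 0.023]
tcp_rot: [0.239, -3.132, 0.0]
wrist_force: [0.5, 0.1, -0.5]
width: 0.355
grip_force: 46.7
```

Request:
{"api": "move_arm", "payload": {"series": [2.8,0.07,0,0,0,0,0,2.8,0,0,0,0,0,0]}}

```text
time: 53.75
tool_pos: [0.5643, 0.0407, 0.023]
tcp_rot: [0.239, -3.132, 0.0]
wrist_force: [0.5, 0.3, -1.2]
width: 0.357
grip_force: 46.7
```

Request:
{"api": "move_arm", "payload": {"series": [2.8,0.07,0,0,0,0,0,2.8,0,0,0,0,0,0]}}

```text
time: 54.0
tool_pos: [0.5636, 0.0405, 0.023]
tcp_rot: [0.239, -3.132, 0.0]
wrist_force: [0.5, 0.2, -1.4]
width: 0.355
grip_force: 46.7
```

Run:
```python
from h import *
s=read_state(); print(s["tool_pos"],s["wrist_force"])
t=grab("top",4); save(t,"top3.png",(255,160,385,240),g=2.6)
```

```text
[0.56356967 0.04054732 0.02296251] [ 0.49354767  0.2316188  -1.43639833]
```

View pics/top3.png

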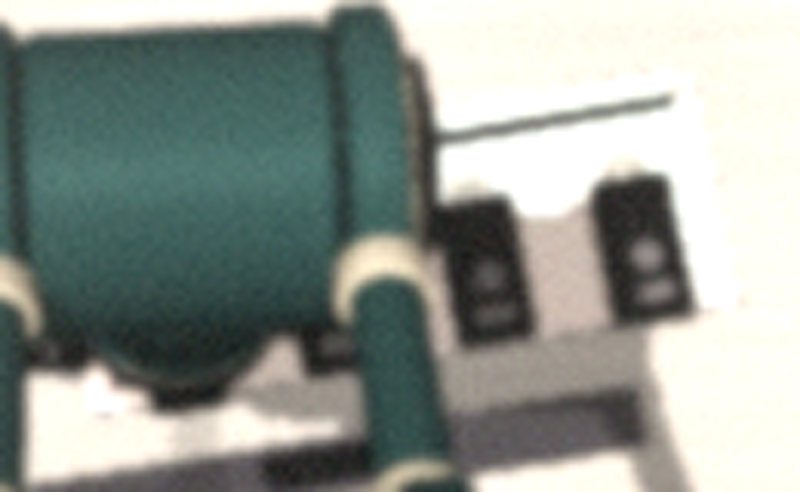

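The bar has been knocked about 35 mm toward the robot: it now runs from (20,490) to (640,420) in the crop, while the placed fobs are still at the plate edge. I'll set this fob down overhanging the edge by a hair. Then I'll re-seat the bar, which will press all the fobs flush.

Request:
{"api": "move_arm", "payload": {"series": [2.8,-0.25,0,0.05,0,0,0,2.8,0,0,0.05,0,0,0,2.8,0,0,0,0,0,0]}}

```text
time: 54.58
tool_pos: [0.5666, 0.041, 0.0222]
tcp_rot: [-0.239, 3.132, 0.0]
wrist_force: [0.5, 0.7, 0.3]
width: 0.356
grip_force: 46.8
```

Request:
{"api": "move_arm", "payload": {"series": [4.4,0,0,0,0,0,0,4.4,0,0,0,0,0,0,4.4,0,0,0,0,0,0,4.4,0,0,-2,0,0,0,4.4,0,0,-4,0,0,0]}}

```text
time: 55.2
tool_pos: [0.5639, 0.0408, 0.0804]
tcp_rot: [0.238, -3.127, -0.0]
wrist_force: [1.1, -0.1, -0.5]
width: 0.517
grip_force: 0.0
```

Run:
```python
from h import *
plan([(540,-40,170,60,4.5),(480,-70,180,10,4.5)],step=5)
```

```text
-> (540, -40, 170, 60, 4.5)
   [4.5,0.73,-1.52,-1.79,0,-0.1,7.7,4.5,0.51,-1.61,-1.79,0,0,7.8,4.5,0.29,-1.66,-1.79,0,-0.1,7.7,4.5,0.06,-1.69,-1.79,0,0,7.8,4.5,-0.17,-1.68,-1.79,-0.1,-0.1,7.7]
-> (480, -70, 180, 10, 4.5)
   [4.5,0.62,-0.93,-0.17,0,0,8.3,4.5,0.47,-1.01,-0.17,0,0,8.3,4.5,0.33,-1.07,-0.16,0,0,8.4,4.5,0.16,-1.11,-0.17,0,0,8.3,4.5,0,-1.12,-0.17,0,0,8.4]
   [4.5,-0.16,-1.1,-0.17,0,0,8.3]
```

Request:
{"api": "move_arm", "payload": {"series": [4.5,0.75,-1.5,-1.8,0,0,7.7,4.5,0.5,-1.6,-1.8,0,0,7.8,4.5,0.3,-1.65,-1.8,0,0,7.7,4.5,0.05,-1.7,-1.8,0,0,7.8,4.5,-0.15,-1.7,-1.8,0,0,7.7]}}

```text
time: 55.82
tool_pos: [0.5412, -0.0403, 0.1725]
tcp_rot: [-0.819, -3.033, 0.0]
wrist_force: [0.9, -0.1, 0.3]
width: 0.53
grip_force: 0.0
```

Request:
{"api": "move_arm", "payload": {"series": [4.5,0.6,-0.95,-0.15,0,0,8.3,4.5,0.45,-1,-0.15,0,0,8.3,4.5,0.35,-1.05,-0.15,0,0,8.4,4.5,0.15,-1.1,-0.15,0,0,8.3,4.5,0,-1.1,-0.15,0,0,8.4]}}

```text
time: 56.45
tool_pos: [0.4916, -0.0649, 0.1795]
tcp_rot: [-1.846, -2.542, 0.0]
wrist_force: [0.2, -0.1, 0.3]
width: 0.526
grip_force: 0.0
```

Request:
{"api": "move_arm", "payload": {"series": [4.5,-0.15,-1.1,-0.15,0,0,8.3,4.5,0,0,0,0,0,0,4.5,0,0,0,0,0,0]}}

```text
time: 56.82
tool_pos: [0.4824, -0.0696, 0.181]
tcp_rot: [2.016, 2.409, 0.0]
wrist_force: [0.1, -0.6, 0.7]
width: 0.527
grip_force: 0.0
```

Run:
```python
from h import *
s=read_state(); print(s["time"],s["tool_pos"],s["tcp_rot"])
c=calibration("wrist"); a=grab("wrist",3); np.save("w.npy",a); save(a,"w7.png",g=1); g=a.mean(2)
for th in(85,100,125): print(th,fit("wrist",g<th,"bar",(.510,-.065,8.6),c,pad=25))
```

```text
56.825 [ 0.48243401 -0.0695794   0.18102117] [2.01612808e+00 2.40894169e+00 4.95447119e-04]
85 (array([ 0.52484186, -0.11480709,  8.89479151]), np.float64(0.4203902318752872))
100 (array([ 0.51112408, -0.0220887 ,  7.84321632]), np.float64(0.9311226971188452))
125 (array([ 0.51114926, -0.02217161,  7.90237525]), np.float64(0.9603484961757432))
```

View pics/w7.png

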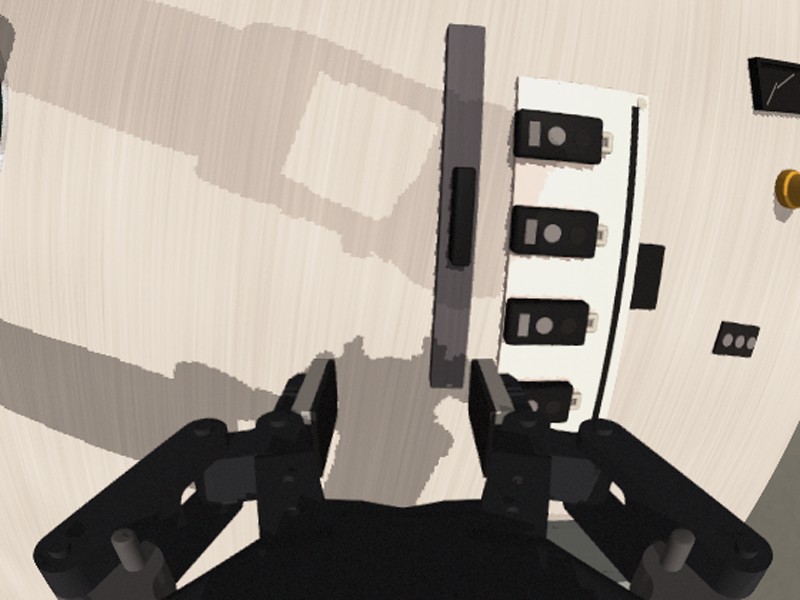

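All four fobs lie on the plate at (557,137), (553,232), (546,322) and (550,400) with their loops pointing away. The bar was shoved about 35 mm back and to the left, with its rib at (462,215). I'll regrasp it and put it back.

Run:
```python
from h import *
plan([(511.1,-22.2,80,7.9,4.5),(511.1,-22.2,31,7.9,4.5)])
print(slot(-19,-.5))
```

```text
-> (511.1, -22.2, 80, 7.9, 4.5)
   [4.5,1.38,1.22,3.36,0,0,0.7,4.5,1.4,1.19,3.37,0,0,0.7,4.5,1.42,1.18,3.36,0,0,0.8]
-> (511.1, -22.2, 31, 7.9, 4.5)
   [4.5,0,0,2.45,0,0,0,4.5,0,0,2.45,0,0,0]
[535.08839643 -61.13554972]
```

Request:
{"api": "move_arm", "payload": {"series": [3,1.4,1.2,3.35,0,0,0.7,3,1.4,1.2,3.35,0,0,0.7,3,1.4,1.2,3.35,0,0,0.8,3,0,0,0,0,0,0,3,0,0,0,0,0,0]}}

```text
time: 57.6
tool_pos: [0.5114, -0.0225, 0.0811]
tcp_rot: [2.063, 2.369, 0.0]
wrist_force: [0.2, 1.3, 0.4]
width: 0.351
grip_force: 0.0
```

Run:
```python
from h import *
plan([(511.1,-22.2,31,7.9,3)])
```

```text
-> (511.1, -22.2, 31, 7.9, 3)
   [3,0.02,-0.01,2.5,0,0,0,3,0.02,-0.01,2.51,0,0,0]
```

Request:
{"api": "move_arm", "payload": {"series": [3,0,0,2.5,0,0,0,3,0,0,2.5,0,0,0,3,0,0,0,0,0,0,0.8,0,0,0,0,0,0,0.8,0,0,0,0,0,0], "grip_force": 90}}

```text
time: 58.22
tool_pos: [0.512, -0.0228, 0.0324]
tcp_rot: [2.063, 2.366, 0.002]
wrist_force: [-3.5, -1.4, 5.4]
width: 0.114
grip_force: 87.4
```

Request:
{"api": "move_arm", "payload": {"series": [0.8,0,0,0,0,0,0,0.8,0,0,0,0,0,0,0.8,0,0,-1,0,0,0,0.8,0,0,-2,0,0,0,0.8,0,0,0,0,0,0]}}

```text
time: 58.85
tool_pos: [0.5119, -0.0224, 0.0615]
tcp_rot: [2.063, 2.366, 0.003]
wrist_force: [0.9, 0.0, -7.9]
width: 0.116
grip_force: 86.6
```

Run:
```python
from h import *
s=read_state(); print(s["tool_pos"],s["wrist_force"],s["width"])
plan([(535.1,-61.1,62,8.6,0.8),(535.1,-61.1,36,8.6,0.8)],step=3)
```

```text
[ 0.51186053 -0.0223556   0.06150641] [ 0.91043631  0.04874707 -7.90349961] 0.11573835497870388
-> (535.1, -61.1, 62, 8.6, 0.8)
   [0.8,-2.08,0.89,-0.02,0.1,0,-0.4,0.8,-2.08,0.87,-0.02,0.1,0,-0.4]
-> (535.1, -61.1, 36, 8.6, 0.8)
   [0.8,0,0,2.6,0,0,0]
```

Request:
{"api": "move_arm", "payload": {"series": [0.8,-2.1,0.9,0,0,0,-0.4,0.8,-2.1,0.85,0,0,0,-0.4,0.8,0,0,0,0,0,0,0.8,0,0,2.6,0,0,0,0.8,0,0,0,0,0,0]}}

```text
time: 59.48
tool_pos: [0.5324, -0.061, 0.0329]
tcp_rot: [-2.046, -2.38, 0.003]
wrist_force: [-0.7, -0.8, -7.9]
width: 0.117
grip_force: 88.1
```

Request:
{"api": "move_arm", "payload": {"series": [0.8,0,0,0.1,0,0,0,0.8,0,0,0,0,0,0]}}

```text
time: 59.72
tool_pos: [0.5335, -0.0612, 0.0334]
tcp_rot: [-2.047, -2.382, 0.001]
wrist_force: [1.3, 0.9, -8.4]
width: 0.116
grip_force: 88.1
```

Request:
{"api": "move_arm", "payload": {"series": [0.8,0,0,0.1,0,0,0,0.8,0,0,0,0,0,0]}}

```text
time: 59.98
tool_pos: [0.534, -0.0614, 0.0326]
tcp_rot: [-2.048, -2.382, -0.0]
wrist_force: [0.2, 0.1, -8.9]
width: 0.111
grip_force: 88.1
```

Request:
{"api": "move_arm", "payload": {"series": [0.8,0,0,0.1,0,0,0,0.8,0,0,0,0,0,0]}}

```text
time: 60.22
tool_pos: [0.5343, -0.0615, 0.032]
tcp_rot: [2.048, 2.382, 0.0]
wrist_force: [-0.7, -0.5, -3.3]
width: 0.118
grip_force: 88.7
```

Request:
{"api": "move_arm", "payload": {"series": [2.8,0,0,0,0,0,0,2.8,0,0,0,0,0,0,2.8,0,0,-2,0,0,0,2.8,0,0,-4,0,0,0,0,0,-2,0,0,0,0]}}

```text
time: 60.85
tool_pos: [0.5195, -0.0653, 0.0965]
tcp_rot: [2.042, 2.375, 0.009]
wrist_force: [0.3, -1.4, -0.1]
width: 0.128
grip_force: 0.0
```

Request:
{"api": "move_arm", "payload": {"series": [0,0,-2.1,0,0,0,0,0,0,0,0,0,0,0,0,0,0,0,0,0,0]}}

```text
time: 61.22
tool_pos: [0.4947, -0.0678, 0.0922]
tcp_rot: [2.047, 2.381, 0.002]
wrist_force: [0.4, 0.0, 0.7]
width: 0.002
grip_force: 0.0
```

Run:
```python
from h import *
s=read_state(); print(s["tool_pos"],s["wrist_force"],s["width"])
c=calibration("wrist"); a=grab("wrist",2); print(fit("wrist",a.mean(2)<120,"bar",(.5343,-.0615,8.6),c))
x,y=slot(-62,0); plan([(x,y,60,8.6,0),(x,y,13,8.6,0)])
```

```text
[ 0.49474485 -0.06781001  0.09216129] [0.40042485 0.02044533 0.7172592 ] 0.001529484990491849
(array([ 0.53550152, -0.06189202,  8.77596072]), np.float64(0.6494205413879014))
-> (np.float64(492.4971043750856), np.float64(-67.07119129350998), 60, 8.6, 0)
   [0,0.1,-0.22,3.19,0.1,0,0]
-> (np.float64(492.4971043750856), np.float64(-67.07119129350998), 13, 8.6, 0)
   [0,0,0,2.35,0,0,0,0,0,0.01,2.35,0,0,0]
```

Request:
{"api": "move_arm", "payload": {"series": [0,0.1,-0.2,3.2,0,0,0,0,0,0,2.35,0,0,0,0,0,0,2.35,0,0,0,0,0,0,0,0,0,0,0,0,0,0,0,0,0]}}

```text
time: 61.95
tool_pos: [0.4924, -0.0671, 0.0131]
tcp_rot: [2.048, 2.382, 0.001]
wrist_force: [0.7, 1.4, 0.1]
width: -0.002
grip_force: 0.0
```

Request:
{"api": "move_arm", "payload": {"series": [0,0,0.6,0,0,0,0,0,0,0.6,0,0,0,0,0,0,0.2,0,0,0,0,0,0,0.2,0,0,0,0,0,0,0,0,0,0,0]}}

```text
time: 62.58
tool_pos: [0.5073, -0.0646, 0.0125]
tcp_rot: [-2.048, -2.382, 0.0]
wrist_force: [0.7, -0.2, 0.2]
width: -0.003
grip_force: 0.0
```

Request:
{"api": "move_arm", "payload": {"series": [0,0,0.2,0,0,0,0,0,0,0.2,0,0,0,0,0,0,0.1,0,0,0,0,0,0,0,0,0,0,0]}}

```text
time: 63.08
tool_pos: [0.5098, -0.0639, 0.012]
tcp_rot: [-2.045, -2.379, 0.005]
wrist_force: [-5.3, -0.7, 4.7]
width: -0.0
grip_force: 3.2
```

Request:
{"api": "move_arm", "payload": {"series": [0,0,0.2,0,0,0,0,0,0,0,0,0,0,0]}}

```text
time: 63.32
tool_pos: [0.5119, -0.0635, 0.0119]
tcp_rot: [-2.046, -2.379, 0.005]
wrist_force: [-5.6, -0.1, 4.7]
width: -0.0
grip_force: 2.9
```

Request:
{"api": "move_arm", "payload": {"series": [0,0,0.2,0,0,0,0,0,0,0,0,0,0,0]}}

```text
time: 63.58
tool_pos: [0.5138, -0.0632, 0.0119]
tcp_rot: [-2.045, -2.379, 0.005]
wrist_force: [-6.3, 0.2, 3.4]
width: -0.001
grip_force: 2.9
```

Request:
{"api": "move_arm", "payload": {"series": [0,0,0.2,0,0,0,0,0,0,0,0,0,0,0]}}

```text
time: 63.82
tool_pos: [0.5155, -0.0629, 0.0118]
tcp_rot: [-2.045, -2.379, 0.005]
wrist_force: [-6.8, -1.0, 4.7]
width: 0.002
grip_force: 3.2
```

Request:
{"api": "move_arm", "payload": {"series": [0,0,0.2,0,0,0,0,0,0,0,0,0,0,0]}}

```text
time: 64.08
tool_pos: [0.517, -0.0626, 0.0118]
tcp_rot: [-2.045, -2.378, 0.006]
wrist_force: [-7.9, -1.8, 5.9]
width: -0.001
grip_force: 3.9
```

Request:
{"api": "move_arm", "payload": {"series": [0,0,0.2,0,0,0,0,0,0,0,0,0,0,0]}}

```text
time: 64.32
tool_pos: [0.5171, -0.0625, 0.0115]
tcp_rot: [-2.042, -2.377, 0.011]
wrist_force: [-12.2, -1.6, 9.7]
width: -0.0
grip_force: 6.5
```

Request:
{"api": "move_arm", "payload": {"series": [0,0,0.2,0,0,0,0,0,0,0,0,0,0,0]}}

```text
time: 64.58
tool_pos: [0.5172, -0.0623, 0.0112]
tcp_rot: [-2.04, -2.375, 0.015]
wrist_force: [-16.3, -4.1, 13.9]
width: -0.002
grip_force: 8.8
```

Request:
{"api": "move_arm", "payload": {"series": [0,0,0.2,0,0,0,0,0,0,0,0,0,0,0]}}

```text
time: 64.82
tool_pos: [0.5173, -0.0622, 0.011]
tcp_rot: [-2.038, -2.373, 0.019]
wrist_force: [-21.2, -5.8, 17.4]
width: -0.003
grip_force: 11.4
```

Request:
{"api": "move_arm", "payload": {"series": [0,0,-2.6,0,0,0,0,0,0,0,-3,0,0,0,0,0,0,-5,0,0,0,0,0,0,-5,0,0,0,0,0,0,-4,0,0,0]}}

```text
time: 65.45
tool_pos: [0.501, -0.0657, 0.1849]
tcp_rot: [2.047, 2.38, 0.002]
wrist_force: [0.4, 0.0, -0.2]
width: -0.004
grip_force: 0.0
```

Request:
{"api": "move_arm", "payload": {"series": [0,-3,4,0,0,0,0,0,-3,4,0,0,0,0,0,0,0,0,0,0,0,0,0,0,0,0,0,0]}}

```text
time: 65.95
tool_pos: [0.5876, -0.1127, 0.1817]
tcp_rot: [-2.047, -2.38, 0.001]
wrist_force: [-0.4, 0.5, 0.9]
width: -0.002
grip_force: 0.0
```

Run:
```python
from h import *
s=read_state(); print(s["time"],s["tool_pos"])
c=calibration("wrist"); a=grab("wrist",3); np.save("w.npy",a); save(a,"w8.png",g=1,box=(180,20,480,300)); g=a.mean(2)
print("bar",fit("wrist",g<130,"bar",(.5425,-.0598,8.6),c)[0])
for yo in(96,32,-32,-96):
    x,y=slot(30,yo)/1e3; f,q=fit("wrist",g<75,"fob",(x,y,8.6),c,z0=.008); print(f.round(4),round(q,3))
```

```text
65.95 [ 0.58762413 -0.11269567  0.18173151]
bar [ 0.54109495 -0.0593513   8.31274873]
[0.5692 0.0403 9.0446] 0.794
[ 0.5791 -0.0225  8.9483] 0.805
[ 0.588  -0.0856  8.7697] 0.819
[ 0.5975 -0.1507  8.5829] 0.79
```

View pics/w8.png

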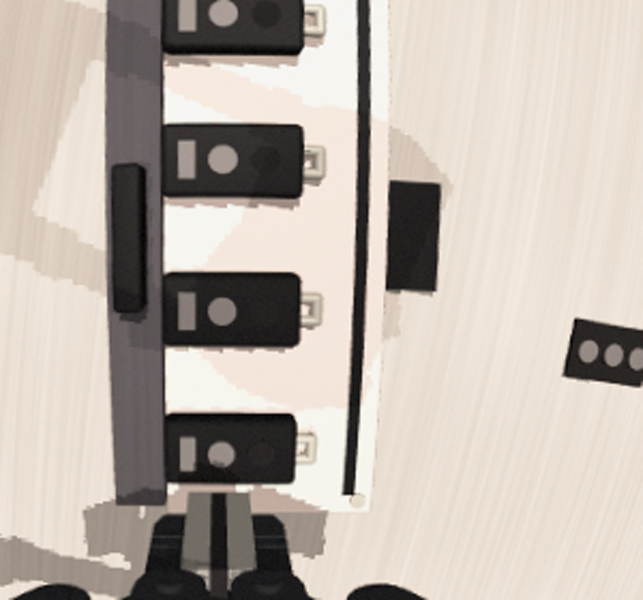

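The bar is flush and centred, and all four fobs sit flush with their loops pointing straight away. The pry bar is next. Of the two candidates, grey with a steel blade at top (209,388) and purple at (258,424), the enlarged top crop shows the grey one is the steel one meant.

Run:
```python
from h import *
plan([(447,385,160,81.5,4)],step=5.5)
```

```text
-> (447, 385, 160, 81.5, 4)
   [4,5.13,-0.64,0.23,0,0,-7.3,4,5.16,0.02,0.22,0,0,-7.3,4,5.13,0.67,0.23,0,0,-7.3,4,4.99,1.32,0.22,0,0,-7.3,4,4.79,1.94,0.23,0,0,-7.3]
   [4,4.5,2.54,0.22,0,0,-7.3,4,4.15,3.09,0.23,0,0,-7.3,4,3.71,3.59,0.22,0,0,-7.3,4,3.23,4.03,0.23,0,0,-7.2,4,2.7,4.4,0.22,0,-0.1,-7.3]
```

Request:
{"api": "move_arm", "payload": {"series": [4,5.15,-0.65,0.2,0,0,-7.3,4,5.15,0,0.2,0,0,-7.3,4,5.15,0.65,0.2,0,0,-7.3,4,5,1.3,0.2,0,0,-7.3,4,4.8,1.95,0.2,0,0,-7.3]}}

```text
time: 66.72
tool_pos: [0.5161, 0.1376, 0.1728]
tcp_rot: [1.192, 2.906, 0.001]
wrist_force: [0.6, 0.3, -0.1]
width: 0.465
grip_force: 0.0
```

Request:
{"api": "move_arm", "payload": {"series": [4,4.5,2.55,0.2,0,0,-7.3,4,4.15,3.1,0.2,0,0,-7.3,4,3.7,3.6,0.2,0,0,-7.3,4,3.25,4.05,0.2,0,0,-7.2,4,2.7,4.4,0.2,0,0,-7.3]}}

```text
time: 67.35
tool_pos: [0.4462, 0.3864, 0.1629]
tcp_rot: [0.225, 3.133, 0.001]
wrist_force: [0.2, 0.3, -0.4]
width: 0.477
grip_force: 0.0
```

Request:
{"api": "move_arm", "payload": {"series": [4,0,0,0,0,0,0,4,0,0,0,0,0,0]}}

```text
time: 67.6
tool_pos: [0.447, 0.3847, 0.1625]
tcp_rot: [0.231, 3.133, -0.001]
wrist_force: [-0.4, -0.4, -0.1]
width: 0.471
grip_force: 0.0
```

Run:
```python
from h import *
s=read_state(); print(s["time"],s["tool_pos"])
c=calibration("wrist"); a=grab("wrist",3); np.save("w.npy",a); g=a.mean(2)
for th in(95,110,130): f,q=fit("wrist",g<th,"hand",(.4274,.388,171),c); print(f,q)
w=np.radians(f[2]); h=f[:2]*1e3-18*np.array([np.cos(w),np.sin(w)]); print(h)
plan([(h[0],h[1],70,f[2]-90,4),(h[0],h[1],11,f[2]-90,4)])
```

```text
67.6 [0.44698309 0.38470829 0.16251178]
[  0.42574965   0.38841973 171.12367516] 0.9218295218295218
[  0.4262357    0.38830162 171.12517307] 0.8876936796343774
[  0.42544078   0.38830948 171.42589929] 0.8742534129692833
[443.23960652 385.62589208]
-> (np.float64(443.2396065167786), np.float64(385.62589208464675), 70, np.float64(81.42589929253049), 4)
   [4,0.16,0.04,3.09,0,0,0,4,0.17,0.03,3.08,0,0,0,4,0.16,0.04,3.09,0,0,0]
-> (np.float64(443.2396065167786), np.float64(385.62589208464675), 11, np.float64(81.42589929253049), 4)
   [4,0,0,2.95,0,0,0,4,0,0,2.95,0,0,0]
```

Request:
{"api": "move_arm", "payload": {"series": [4,0.15,0.05,3.1,0,0,0,4,0.15,0.05,3.1,0,0,0,4,0.15,0.05,3.1,0,0,0,4,0,0,2.9,0,0,0,4,0,0,2.7,0,0,0], "grip_force": 50}}

```text
time: 68.38
tool_pos: [0.444, 0.3859, 0.0127]
tcp_rot: [-0.236, -3.133, 0.0]
wrist_force: [0.3, 0.1, -0.4]
width: 0.467
grip_force: 0.0
```

Request:
{"api": "move_arm", "payload": {"series": [1,0,0,0,0,0,0,1,0,0,0,0,0,0,1,0,0,0,0,0,0,1,0,0,0,0,0,0,1,0,0,0,0,0,0]}}

```text
time: 69.0
tool_pos: [0.4439, 0.3875, 0.0142]
tcp_rot: [0.232, 3.132, 0.001]
wrist_force: [0.5, -0.5, -0.1]
width: 0.141
grip_force: 50.1
```

Request:
{"api": "move_arm", "payload": {"series": [1,0,0,-2,0,0,0,1,0,0,-4,0,0,0,1,0,0,-5,0,0,0,1,0,0,-5,0,0,0,1,0,0,0,0,0,0]}}

```text
time: 69.62
tool_pos: [0.4469, 0.39, 0.1813]
tcp_rot: [0.231, 3.124, 0.014]
wrist_force: [0.7, 0.1, -0.9]
width: 0.146
grip_force: 50.2
```

Run:
```python
from h import *
s=read_state(); print(s["time"],s["tool_pos"],s["width"],s["wrist_force"])
a=np.load("top2.npy"); f=lambda u,v,z:(ray("top",[[u*.7,v*.7]],z/1e3)[0]*1e3).round()
for n,u,v,z in[("front L top",606,371,75),("front R top",717,361,75),("handle L",634,394,45),("handle R",692,389,45),("cab front top L",602,290,85),("cab R",707,278,85),("cab back L",590,168,85),("cab back R",690,158,85)]: print(n,f(u,v,z))
```

```text
69.625 [0.44688736 0.38997257 0.18125041] 0.14638437862427586 [ 0.72576445  0.13204834 -0.89554659]
front L top [ 444. -282.   75.]
front R top [ 456. -462.   75.]
handle L [ 406. -336.   45.]
handle R [ 412. -433.   45.]
cab front top L [ 575. -281.   85.]
cab R [ 591. -454.   85.]
cab back L [ 783. -276.   85.]
cab back R [ 796. -445.   85.]
```

Run:
```python
from h import *
plan([(495,-368,200,-87,1)],step=5)
```

```text
-> (495, -368, 200, -87, 1)
   [1,-0.84,-3.91,-0.13,0,0,8.9,1,-1.43,-3.73,-0.13,0,0,8.9,1,-2,-3.46,-0.12,0,0,8.9,1,-2.5,-3.12,-0.13,0,0,8.9,1,-2.96,-2.68,-0.13,0,-0.1,8.9]
   [1,-3.34,-2.2,-0.12,0,-0.1,8.9,1,-3.63,-1.66,-0.12,0,-0.1,8.9,1,-3.85,-1.07,-0.11,0,-0.1,8.9,1,-3.97,-0.47,-0.1,0.1,-0.1,8.8,1,-4,0.15,-0.1,0.1,-0.1,8.9]
   [1,-3.92,0.77,-0.09,0.1,0,8.8,1,-3.76,1.35,-0.09,0,0,8.9,1,-3.51,1.92,-0.09,0,-0.1,8.8,1,-3.17,2.44,-0.09,0.1,0,8.9,1,-2.76,2.89,-0.09,0,-0.1,8.8]
   [1,-2.28,3.29,-0.08,0.1,0,8.9,1,-1.74,3.59,-0.1,0,-0.1,8.8,1,-1.18,3.82,-0.09,0.1,0,8.9,1,-0.57,3.96,-0.09,0,-0.1,8.8]
```

Request:
{"api": "move_arm", "payload": {"series": [1,-0.85,-3.9,-0.1,0,0,8.9,1,-1.45,-3.75,-0.1,0,0,8.9,1,-2,-3.45,-0.1,0,0,8.9,1,-2.5,-3.1,-0.1,0,0,8.9,1,-2.95,-2.7,-0.1,0,0,8.9]}}

```text
time: 70.25
tool_pos: [0.4557, 0.1864, 0.1781]
tcp_rot: [-1.408, -2.808, 0.001]
wrist_force: [-0.1, -0.3, -1.1]
width: 0.145
grip_force: 50.2
```

Request:
{"api": "move_arm", "payload": {"series": [1,-3.35,-2.2,-0.1,0,0,8.9,1,-3.65,-1.65,-0.1,0,0,8.9,1,-3.85,-1.05,-0.1,0,0,8.9,1,-3.95,-0.45,-0.1,0,0,8.8,1,-4,0.15,-0.1,0,0,8.9]}}

```text
time: 70.88
tool_pos: [0.469, -0.0128, 0.1832]
tcp_rot: [-2.365, -2.068, 0.001]
wrist_force: [-0.2, -0.5, -0.4]
width: 0.141
grip_force: 50.2
```

Request:
{"api": "move_arm", "payload": {"series": [1,-3.9,0.75,-0.1,0,0,8.8,1,-3.75,1.35,-0.1,0,0,8.9,1,-3.5,1.9,-0.1,0,0,8.8,1,-3.15,2.45,-0.1,0,0,8.9,1,-2.75,2.9,-0.1,0,0,8.8]}}

```text
time: 71.5
tool_pos: [0.4817, -0.2114, 0.1881]
tcp_rot: [-2.969, -1.026, 0.001]
wrist_force: [-0.1, 0.8, -0.0]
width: 0.139
grip_force: 50.2
```

Request:
{"api": "move_arm", "payload": {"series": [1,-2.3,3.3,-0.1,0,0,8.9,1,-1.75,3.6,-0.1,0,0,8.8,1,-1.2,3.8,-0.1,0,0,8.9,1,-0.55,3.95,-0.1,0,0,8.8,1,0,0,0,0,0,0]}}

```text
time: 72.12
tool_pos: [0.4918, -0.3724, 0.1921]
tcp_rot: [3.14, 0.078, -0.001]
wrist_force: [-0.3, 0.3, -0.5]
width: 0.144
grip_force: 50.2
```

Run:
```python
from h import *
s=read_state(); print(s["time"],s["tool_pos"],s["tcp_rot"],s["width"])
a=grab("wrist",3); np.save("w.npy",a); save(a,"w9.png",g=1)
```

```text
72.125 [ 0.49181806 -0.37238168  0.19207452] [ 3.14038842e+00  7.79529913e-02 -8.22705419e-04] 0.14368665892332277
```

View pics/w9.png

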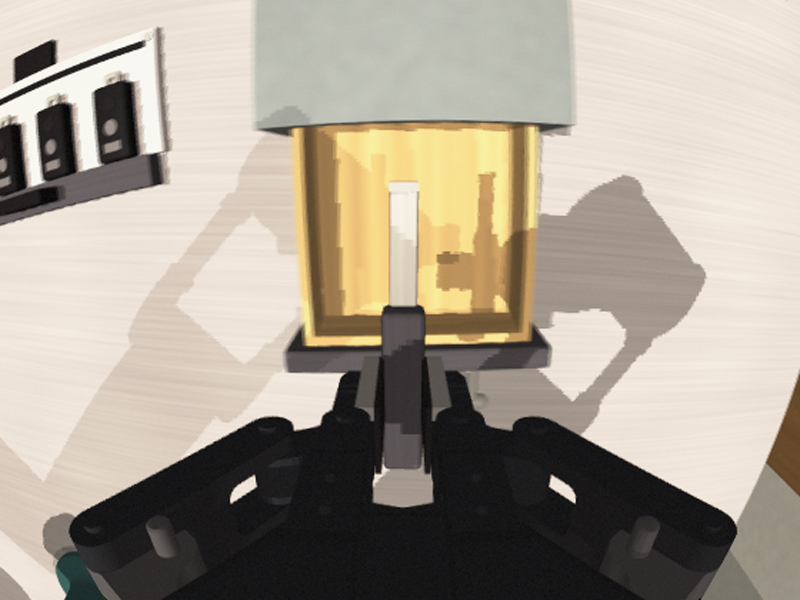

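The pry bar is held with its blade pointing into the drawer at (403,185). The front panel's top edge is at (286,370)–(552,366), the drawer walls are at x≈300 and 536, and the cabinet front is at y≈126.

Run:
```python
from h import *
c=calibration("wrist")
f=lambda u,v,z:(ray("wrist",[[u*.7,v*.7]],z/1e3,c)[0]*1e3).round(1)
for n,u,v,z in[("front out L",287,371,75),("front out R",551,367,75),("front top inner L",287,347,75),("front top inner R",549,340,75),("wallL near",303,345,63),("wallL far",293,130,63),("wallR near",537,340,63),("wallR far",540,130,63),("floor front L",345,317,20),("floor front R",515,313,20),("cab L",256,130,85),("cab R",574,130,85),("cab mid",400,121,85)]: print(n,f(u,v,z))
```

```text
front out L [ 438.8 -301.8   75. ]
front out R [ 449.7 -463.    75. ]
front top inner L [ 454.8 -302.4   75. ]
front top inner R [ 467.4 -458.6   75. ]
wallL near [ 451.7 -309.7   63. ]
wallL far [ 580.7 -302.6   63. ]
wallR near [ 462.6 -455.    63. ]
wallR far [ 589.3 -442.5   63. ]
floor front L [ 456.7 -330.9   20. ]
floor front R [ 465.9 -450.2   20. ]
cab L [ 579.4 -287.6   85. ]
cab R [ 589.6 -455.2   85. ]
cab mid [ 585.3 -363.    85. ]
```

Run:
```python
from h import *
plan([(502,-378,130,-86.5,1),(502,-378,55,-86.5,1)],step=4)
```

```text
-> (502, -378, 130, -86.5, 1)
   [1,0.49,0.47,3.09,0,0,-0.2,1,0.49,0.48,3.09,-0.1,0.1,-0.2]
-> (502, -378, 55, -86.5, 1)
   [1,0,0,3.75,0,0,0,1,0,0,3.75,0,0,0]
```

Request:
{"api": "move_arm", "payload": {"series": [1,0.5,0.5,3.1,0,0,-0.2,1,0.5,0.5,3.1,0,0,-0.3,1,0,0,3.5,0,0,0,1,0,0,3.5,0,0,0,1,0,0,0,0,0,0]}}

```text
time: 72.9
tool_pos: [0.5002, -0.376, 0.0569]
tcp_rot: [-3.134, -0.099, 0.01]
wrist_force: [-0.5, 0.1, -0.5]
width: 0.143
grip_force: 50.2
```

Request:
{"api": "move_arm", "payload": {"series": [1,0,0,0.5,0,0,0,1,0,0,0.5,0,0,0,1,0,0,0,0,0,0]}}

```text
time: 73.28
tool_pos: [0.5033, -0.3798, 0.0514]
tcp_rot: [3.139, 0.097, 0.002]
wrist_force: [-0.4, 0.3, -1.4]
width: 0.142
grip_force: 50.2
```

Request:
{"api": "move_arm", "payload": {"series": [1,0,0,0.4,0,0,0,1,0,0,0,0,0,0]}}

```text
time: 73.53
tool_pos: [0.5027, -0.3795, 0.0464]
tcp_rot: [-3.14, -0.096, 0.0]
wrist_force: [-0.8, 1.2, -1.6]
width: 0.143
grip_force: 50.2
```

Request:
{"api": "move_arm", "payload": {"series": [1,0,0,0.3,0,0,0,1,0,0,0,0,0,0]}}

```text
time: 73.78
tool_pos: [0.5026, -0.3794, 0.0431]
tcp_rot: [-3.14, -0.096, 0.001]
wrist_force: [0.3, -0.2, -0.2]
width: 0.139
grip_force: 50.2
```

Request:
{"api": "move_arm", "payload": {"series": [1,0,0,0.3,0,0,0,1,0,0,0,0,0,0]}}

```text
time: 74.03
tool_pos: [0.5026, -0.3794, 0.0401]
tcp_rot: [-3.14, -0.096, 0.001]
wrist_force: [-0.4, -0.2, -1.3]
width: 0.137
grip_force: 50.2
```

Request:
{"api": "move_arm", "payload": {"series": [1,0,0,0.3,0,0,0,1,0,0,0,0,0,0]}}

```text
time: 74.28
tool_pos: [0.5026, -0.3794, 0.0371]
tcp_rot: [-3.14, -0.096, 0.001]
wrist_force: [-0.1, -0.1, -0.1]
width: 0.141
grip_force: 50.2
```

Request:
{"api": "move_arm", "payload": {"series": [1,0,0,0.2,0,0,0,1,0,0,0,0,0,0]}}

```text
time: 74.53
tool_pos: [0.5029, -0.3796, 0.0354]
tcp_rot: [3.14, 0.096, 0.0]
wrist_force: [0.4, -0.7, -0.8]
width: 0.142
grip_force: 50.2
```

Request:
{"api": "move_arm", "payload": {"series": [1,0,0,0.2,0,0,0,1,0,0,0,0,0,0]}}

```text
time: 74.78
tool_pos: [0.5038, -0.3796, 0.0352]
tcp_rot: [3.14, 0.096, 0.003]
wrist_force: [0.3, 3.2, 7.6]
width: 0.141
grip_force: 51.1
```

Request:
{"api": "move_arm", "payload": {"series": [1,0,0,-0.2,0,0,0,3.2,0,0,0,0,0,0,3.2,0,0,0,0,0,0,3.2,0,0,0,0,0,0,3.2,0,0,-2,0,0,0]}}

```text
time: 75.4
tool_pos: [0.5013, -0.3783, 0.054]
tcp_rot: [-3.137, -0.096, 0.006]
wrist_force: [-1.0, -0.3, 0.2]
width: 0.375
grip_force: 0.0
```

Request:
{"api": "move_arm", "payload": {"series": [3.2,0,0,-5,0,0,0,3.2,0,0,-5,0,0,0,0,0,0,-2,0,0,0,0,0,0,0,0,0,0,0,0,0,0,0,0,0]}}

```text
time: 76.03
tool_pos: [0.5018, -0.3787, 0.1735]
tcp_rot: [-3.138, -0.096, 0.004]
wrist_force: [-1.0, -0.2, -1.4]
width: -0.004
grip_force: 0.0
```

Run:
```python
from h import *
s=read_state(); print(s["time"],s["tool_pos"])
c=calibration("wrist"); a=grab("wrist",2); np.save("w.npy",a); g=a.mean(2)
print("pry z0=.021",proj("wrist",[[.5,-.379,.021]],c)/.7)
plan([(372,-387,150,-86,0),(372,-387,42,-86,0)],step=4.5)
save(grab("top",4),"top4.png",(380,100,530,290),g=2.4)
```

```text
76.025 [ 0.50175589 -0.37867749  0.17354812]
pry z0=.021 [[402.78077878 280.1562979 ]]
-> (372, -387, 150, -86, 0)
   [0,-4.32,0.02,0.77,-0.1,0.1,-0.2,0,-4.33,0.01,0.77,0,0,-0.1,0,-4.32,-0.01,0.76,-0.1,0.1,-0.2]
-> (372, -387, 42, -86, 0)
   [0,0,0,3.6,0,0,0,0,0,0,3.6,0,0,0,0,0,0,3.6,0,0,0]
```

View pics/top4.png

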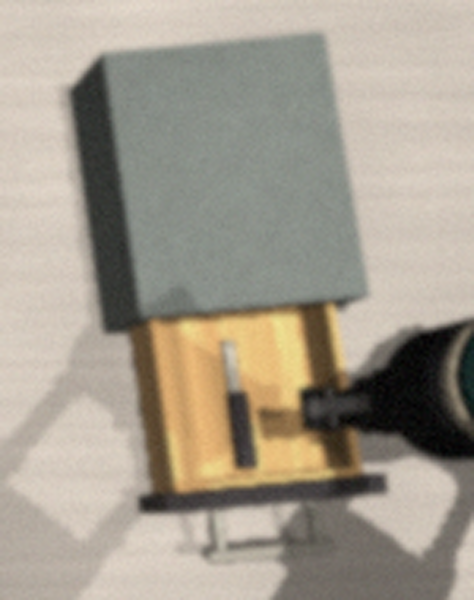

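The pry bar lies inside the drawer at (240,405) in the crop, with the handle bar at (272,549). Next I'll push the drawer closed by its handle.

Request:
{"api": "move_arm", "payload": {"series": [0,-4.3,0,0.75,0,0,-0.2,0,-4.35,0,0.75,0,0,-0.1,0,-4.35,0,0.75,0,0,-0.2,0,0,0,0,0,0,0,0,0,0,0,0,0,0]}}

```text
time: 76.95
tool_pos: [0.3735, -0.3882, 0.1531]
tcp_rot: [3.139, 0.109, 0.001]
wrist_force: [0.5, 0.9, 1.6]
width: -0.003
grip_force: 0.0
```

Request:
{"api": "move_arm", "payload": {"series": [0,0,0,3.6,0,0,0,0,0,0,3.6,0,0,0,0,0,0,3.6,0,0,0,0,0,0,0,0,0,0]}}

```text
time: 77.45
tool_pos: [0.3724, -0.3858, 0.0422]
tcp_rot: [-3.135, -0.112, 0.006]
wrist_force: [-1.3, 1.4, 0.5]
width: 0.0
grip_force: 0.0
```

Request:
{"api": "move_arm", "payload": {"series": [0,0.8,0,0,0,0,0,0,0.8,0,0,0,0,0,0,0.5,0,0,0,0,0,0,0.5,0,0,0,0,0]}}

```text
time: 77.95
tool_pos: [0.3999, -0.3866, 0.0459]
tcp_rot: [3.138, 0.111, 0.001]
wrist_force: [-1.9, -0.2, 0.6]
width: 0.001
grip_force: 0.6
```

Request:
{"api": "move_arm", "payload": {"series": [0,1,0,0,0,0,0,0,0.5,0,0,0,0,0]}}

```text
time: 78.2
tool_pos: [0.4148, -0.3851, 0.0451]
tcp_rot: [3.139, 0.11, 0.001]
wrist_force: [-1.0, -0.0, -0.1]
width: 0.0
grip_force: 0.6
```

Request:
{"api": "move_arm", "payload": {"series": [0,1,0,0,0,0,0,0,1,0,0,0,0,0,0,1,0,0,0,0,0,0,1,0,0,0,0,0,0,1,0,0,0,0,0]}}

```text
time: 78.82
tool_pos: [0.4646, -0.3813, 0.0449]
tcp_rot: [-3.139, -0.11, 0.0]
wrist_force: [-1.4, 0.5, 0.0]
width: -0.002
grip_force: 0.7
```

Run:
```python
from h import *
s=read_state(); print(s["time"],s["tool_pos"],s["wrist_force"])
a=grab("wrist",2); np.save("w.npy",a); c=calibration("wrist")
# front panel darkness profile along drawer x at centre offset y (-40 mm off the mid line), height 75
for off in(-45,45):
    X=np.arange(430,600,4); y=-382+(X-444)*.07+off
    p=proj("wrist",np.c_[X,y,np.full(len(X),75)]/1e3,c); v=[int(a[int(q[1]),int(q[0])].mean()) if 0<=q[0]<560 and 0<=q[1]<420 else -1 for q in p]; print(off,list(zip(X.tolist(),v)))
```

```text
78.825 [ 0.46456863 -0.38131947  0.04485791] [-1.40756499  0.47847771  0.0381279 ]
-45 [(430, 17), (434, 22), (438, 23), (442, 22), (446, 118), (450, 153), (454, 25), (458, 24), (462, 25), (466, 27), (470, 230), (474, 230), (478, 152), (482, 156), (486, 154), (490, 158), (494, 155), (498, 152), (502, 156), (506, 153), (510, 156), (514, 155), (518, 158), (522, 93), (526, 105), (530, 106), (534, 86), (538, 214), (542, 110), (546, 112), (550, 111), (554, 111), (558, 113), (562, 111), (566, 112), (570, 109), (574, 92), (578, 79), (582, -1), (586, -1), (590, -1), (594, -1), (598, -1)]
45 [(430, 25), (434, 24), (438, 216), (442, 35), (446, 33), (450, 24), (454, 23), (458, 22), (462, 233), (466, 237), (470, 233), (474, 233), (478, 232), (482, 231), (486, 236), (490, 235), (494, 233), (498, 230), (502, 213), (506, 216), (510, 211), (514, 144), (518, 89), (522, 90), (526, 92), (530, 199), (534, 135), (538, 76), (542, 76), (546, 75), (550, 80), (554, 78), (558, 80), (562, 80), (566, 80), (570, 81), (574, 77), (578, -1), (582, -1), (586, -1), (590, -1), (594, -1), (598, -1)]
```

Request:
{"api": "move_arm", "payload": {"series": [0,1,0,0,0,0,0,0,1,0,0,0,0,0,0,1,0,0,0,0,0,0,0.8,0,0,0,0,0,0,0.4,0,0,0,0,0]}}

```text
time: 79.55
tool_pos: [0.5065, -0.3785, 0.045]
tcp_rot: [3.14, 0.111, 0.0]
wrist_force: [-1.0, 0.1, -0.4]
width: 0.004
grip_force: 0.6
```

Request:
{"api": "move_arm", "payload": {"series": [0,0.3,0,0,0,0,0,0,0.3,0,0,0,0,0,0,0,0,0,0,0,0]}}

```text
time: 79.92
tool_pos: [0.5122, -0.3784, 0.0452]
tcp_rot: [3.139, 0.11, 0.001]
wrist_force: [-0.5, -0.3, -0.8]
width: -0.003
grip_force: 0.0
```

Request:
{"api": "move_arm", "payload": {"series": [0,0.3,0,0,0,0,0,0,0.3,0,0,0,0,0,0,0,0,0,0,0,0]}}

```text
time: 80.3
tool_pos: [0.5183, -0.3779, 0.0451]
tcp_rot: [3.139, 0.11, 0.001]
wrist_force: [0.1, 0.2, 0.3]
width: 0.003
grip_force: 0.0
```

Request:
{"api": "move_arm", "payload": {"series": [0,0.3,0,0,0,0,0,0,0,0,0,0,0,0]}}

```text
time: 80.55
tool_pos: [0.5208, -0.3776, 0.045]
tcp_rot: [3.14, 0.11, -0.0]
wrist_force: [-0.8, -0.6, -0.4]
width: 0.0
grip_force: 0.7
```

Request:
{"api": "move_arm", "payload": {"series": [0,0.3,0,0,0,0,0,0,0,0,0,0,0,0]}}

```text
time: 80.8
tool_pos: [0.521, -0.3775, 0.0449]
tcp_rot: [-3.139, -0.111, 0.009]
wrist_force: [-10.8, -1.9, 6.2]
width: -0.002
grip_force: 5.0
```

Request:
{"api": "move_arm", "payload": {"series": [0,0.3,0,0,0,0,0,0,0,0,0,0,0,0]}}

```text
time: 81.05
tool_pos: [0.5212, -0.3775, 0.0449]
tcp_rot: [-3.138, -0.112, 0.017]
wrist_force: [-17.9, -2.2, 11.2]
width: -0.001
grip_force: 9.2
```

Request:
{"api": "move_arm", "payload": {"series": [0,-1,0,0,0,0,0,0,-3,0,0,0,0,0,0,-4,0,0,0,0,0,0,-4,0,0,0,0,0,0,0,0,-4,0,0,0]}}

```text
time: 81.68
tool_pos: [0.402, -0.3822, 0.081]
tcp_rot: [-3.132, -0.106, 0.01]
wrist_force: [2.0, -0.7, 1.0]
width: 0.003
grip_force: 0.0
```

Request:
{"api": "move_arm", "payload": {"series": [0,0,0,-5,0,0,0,0,0,0,-5,0,0,0,0,-3,4,-3,0,0,0,0,0,0,0,0,0,0,0,0,0,0,0,0,0]}}

```text
time: 82.3
tool_pos: [0.38, -0.4271, 0.2145]
tcp_rot: [-3.139, -0.109, -0.001]
wrist_force: [-0.4, 0.6, -0.3]
width: 0.003
grip_force: 0.0
```

Run:
```python
from h import *
s=read_state(); print(s["time"],s["tool_pos"],s["wrist_force"])
c=calibration("top"); a=grab("top",6); b=np.load("top.npy"); g=a.mean(2)
for off in(-45,0,45):
    X=np.arange(510,610,5); y=-382+(X-444)*.07+off; p=proj("top",np.c_[X,y,np.full(len(X),78)]/1e3,c)
    print(off,[(int(x),int(g[int(q[1]),int(q[0])])) for x,q in zip(X,p)])
for yo in(96,32,-32,-96):
    x,y=slot(30,yo)/1e3; f,q=fit("top",g<58,"fob",(x,y,8.6),c,z0=.008,pad=6); print(f.round(4),round(q,3))
f,q=fit("top",g<58,"bar",(.5425,-.0598,8.6),c); print("bar",f,q)
d=np.abs(cv2.GaussianBlur(a-b,(5,5),0)).mean(2); n,l,st,ce=cv2.connectedComponentsWithStats((d>14).astype(np.uint8))
for i in range(1,n):
    if st[i,4]>25: print("changed",st[i],(ray("top",[ce[i]],0)*1e3).round()[0][:2])
```

```text
82.3 [ 0.3799731  -0.42710819  0.21451198] [-0.36325314  0.5911462  -0.25387016]
-45 [(510, 80), (515, 79), (520, 79), (525, 81), (530, 81), (535, 83), (540, 81), (545, 82), (550, 81), (555, 83), (560, 84), (565, 75), (570, 30), (575, 17), (580, 25), (585, 26), (590, 42), (595, 55), (600, 58), (605, 57)]
0 [(510, 82), (515, 81), (520, 81), (525, 74), (530, 61), (535, 71), (540, 64), (545, 75), (550, 78), (555, 77), (560, 77), (565, 46), (570, 17), (575, 25), (580, 27), (585, 29), (590, 49), (595, 56), (600, 57), (605, 56)]
45 [(510, 84), (515, 85), (520, 79), (525, 60), (530, 67), (535, 73), (540, 76), (545, 74), (550, 77), (555, 76), (560, 71), (565, 51), (570, 25), (575, 28), (580, 24), (585, 47), (590, 55), (595, 56), (600, 54), (605, 56)]
[0.5611 0.0386 9.0907] 0.688
[ 0.5676 -0.0243  9.2466] 0.651
[ 0.5749 -0.0879  8.4954] 0.626
[ 0.5854 -0.1513  7.2033] 0.65
bar [ 0.54307301 -0.05971589  8.20305083] 0.45371907804013173
changed [ 273  184  102   53 2822] [571. -58.]
changed [483 195  11   9  81] [ 594. -481.]
changed [ 419  197   84   75 2712] [ 513. -397.]
changed [132 203  27  28 462] [571. 392.]
changed [415 204   9   7  48] [ 577. -304.]
changed [446 210   5   7  31] [ 560. -377.]
changed [ 157  220  103   29 1219] [522. 233.]
changed [436 241  15  10 101] [ 477. -358.]
changed [  273   250   287   170 15433] [ 211. -333.]
changed [141 252  13  28 255] [447. 385.]
changed [261 254  22  29 439] [433.  73.]
changed [306 255  28  26 431] [430. -46.]
changed [360 258  29  23 421] [ 425. -183.]
changed [453 271  18   4  33] [ 412. -398.]
changed [  45  350  225   70 8036] [146. 361.]
changed [246 405  33  15 287] [89. 95.]
changed [348 406  39  14 427] [  86. -145.]
```

Drawer is home and the bystanders haven't moved. I'll do one last numeric check of the plate from the wrist camera.

Run:
```python
from h import *
plan([(470,-200,200,-40,0),(587.6,-112.7,182,8.5,0)],step=5.5)
```

```text
-> (470, -200, 200, -40, 0)
   [0,1.76,-3.66,0.23,0,0,-7.7,0,2.24,-3.39,0.24,0,0,-7.6,0,2.67,-3.06,0.23,0,0,-7.7,0,3.06,-2.68,0.24,0,0,-7.6,0,3.38,-2.25,0.23,-0.1,0,-7.7]
   [0,3.65,-1.78,0.23,0,0,-7.6]
-> (587.6, -112.7, 182, 8.5, 0)
   [0,2.37,0.57,0.3,0,0,-8.1,0,2.28,0.89,0.3,0,0,-8.1,0,2.12,1.2,0.3,0,0,-8.1,0,1.93,1.5,0.3,0,0,-8.1,0,1.7,1.75,0.3,0,0,-8.1]
   [0,1.44,1.97,0.31,0,0,-8]
```

Request:
{"api": "move_arm", "payload": {"series": [0,1.75,-3.65,0.2,0,0,-7.7,0,2.25,-3.4,0.2,0,0,-7.6,0,2.65,-3.05,0.2,0,0,-7.7,0,3.05,-2.7,0.2,0,0,-7.6,0,3.4,-2.25,0.2,0,0,-7.7]}}

```text
time: 83.22
tool_pos: [0.4553, -0.2371, 0.2045]
tcp_rot: [-2.927, -1.141, 0.0]
wrist_force: [0.4, 0.5, 0.1]
width: 0.002
grip_force: 0.0
```

Request:
{"api": "move_arm", "payload": {"series": [0,3.65,-1.8,0.2,0,0,-7.6,0,2.35,0.55,0.3,0,0,-8.1,0,2.3,0.9,0.3,0,0,-8.1,0,2.1,1.2,0.3,0,0,-8.1,0,1.95,1.5,0.3,0,0,-8.1]}}

```text
time: 83.85
tool_pos: [0.5487, -0.1416, 0.1904]
tcp_rot: [-2.359, -2.074, 0.001]
wrist_force: [0.1, -0.2, 0.5]
width: -0.004
grip_force: 0.0
```

Request:
{"api": "move_arm", "payload": {"series": [0,1.7,1.75,0.3,0,0,-8.1,0,1.45,1.95,0.3,0,0,-8,0,0,0,0,0,0,0,0,0,0,0,0,0,0]}}

```text
time: 84.35
tool_pos: [0.5866, -0.1134, 0.1845]
tcp_rot: [-2.053, -2.377, 0.001]
wrist_force: [-0.1, -0.3, 0.0]
width: -0.003
grip_force: 0.0
```

Run:
```python
from h import *
s=read_state(); print(s["time"],s["tool_pos"])
c=calibration("wrist"); a=grab("wrist",3); g=a.mean(2)
print("bar",fit("wrist",g<130,"bar",(.5425,-.0598,8.6),c)[0])
for yo in(96,32,-32,-96):
    x,y=slot(30,yo)/1e3; f,q=fit("wrist",g<75,"fob",(x,y,8.6),c,z0=.008); print(f.round(4),round(q,3))
```

```text
84.35 [ 0.58657354 -0.11342138  0.18450284]
bar [ 0.54069821 -0.0588995   8.50511814]
[0.5688 0.0411 9.8619] 0.79
[ 0.5782 -0.0219  8.6778] 0.815
[ 0.5876 -0.0858  8.5603] 0.81
[ 0.5968 -0.149   8.3237] 0.776
```

Nothing has shifted, so I'm handing in the job.

```bash
python3 -c "
from workcell import *
print(finish_job())"
```

```text
the job is handed in; nothing more can be done
None
```

The job is handed in at about 84 s: the straightedge is flush and centred, all four whole fobs sit flush against it with loops pointing away, the steel pry bar is in the closed drawer, and the shell, cylinder and pad are untouched; the straightedge was knocked aside mid-run, so I re-seated it after placing the fobs.

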